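Clear and close up a sloped jar rack

TASK

First take the salt shaker out of the sloped jar rack and stand it upright near the middle of the round cork coaster. Then slide all three jars down their lanes until each rests against the rack's back stop, standing on the rack's floor; slide them without lifting them off the floor, do not tip anything over, and leave the mug, the teaspoon and the garlic bulb where they are.

Things in the scene. Friction and masses are not known exactly. Their poses are not given: they have to be found in the camera images.
- rack: Light wood jar rack, fixed. Its floor (255 x 320 mm) slopes down by 0.175 rad (10 degrees) away from the robot. Origin on the floor's upper face in the middle lane, 36 mm above the work surface; x axis down the slope to the back stop (face at x = +126 mm), y across the lanes, z square to the floor. The high end, x = -115 mm, is open. Jars stay on the slope by friction.
- rack_stop (a point): Foot of the back stop's face, where it meets the floor, in the middle of the rack; axes as the rack's. The stop is a board 14 mm thick across all three lanes, its top 52 mm above the floor. A jar is home when its side touches the stop's face.
- rack_lane_l (a point): Floor of the left lane at its open high end, on the lane's middle line (rack x = -115, y = +106 mm); axes as the rack's. The three lanes, each 88 mm wide, have middle lines at rack y = +106, 0, -106 mm; between them are dividers 18 mm thick and 18 mm high, outside them side boards 10 mm thick and 22 mm high. One jar stands in each lane, in any order.
- rack_lane_r (a point): The same point of the right lane (rack x = -115, y = -106 mm). A jar pushed low (up to about 40 mm above the floor) slides; pushed near its top it tips. A wide gripper body can meet the jar's top when the fingers point straight down; leaning the tool back towards the robot avoids this.
- jar_tall: Glass storage jar with a wide black lid and pale tan contents, round, 76 mm in diameter, 102 mm tall; loose. Origin at the centre of its underside, z along its axis. 0.26 kg. When home it is at x = 88 mm on the rack.
- jar_short: Glass storage jar with a wide black lid and grey-green contents, round, 72 mm in diameter, 97 mm tall; loose, 0.21 kg. Origin at the centre of its underside, z along its axis. When home it is at x = 90 mm on the rack.
- jar_honey: Small glass jar with a light grey lid and amber contents, round, 55 mm in diameter, 86 mm tall; loose, 0.23 kg. Origin at the centre of its underside, z along its axis. When home it is at x = 98 mm on the rack.
- shaker_mid (a point): Centre of the salt shaker, on its axis half-way up (45 mm above its underside, 45 mm below its top); z along its axis, upwards. Grey and clear round shaker, 44 mm in diameter up to 66 mm high, then a head 34 mm in diameter up to its top at 90 mm; loose, 0.1 kg. At the start it stands in the rack's middle lane, between the jar of that lane and the back stop.
- shaker: The same salt shaker; origin at the centre of its underside.
- coaster: Round cork coaster, fixed, 100 mm in diameter, 6 mm thick, right of the rack; origin at the centre of its underside, on the work surface.
- mug: Purple mug with a handle, 80 mm in diameter, 89 mm tall, loose bystander, right of the rack and beyond the coaster; origin at the centre of its underside.
- spoon: Steel teaspoon, 132 x 26 x 9 mm, loose bystander lying left of the rack; origin at the centre of its underside.
- garlic: Garlic bulb, 53 mm wide and high, loose bystander left of the rack; origin at the centre of its underside.

How it is judged:
By the outcome, as a careful person would: the job done as asked, in the order asked, and still so for the second after the job is handed in, with the robot touching nothing.
It also fails if it takes over 61 s, if anything falls off the work surface, if the arm or the gripper's body presses on something with over 40 N, if the wrist force passes 120 N, or if a joint passes its speed limit or range.

ROBOT

A 7-joint arm with a two-finger parallel gripper is mounted at the origin on a cart in front of the work surface, level with it; the furniture and walls round the work are solid. World frame = base frame: x ahead of the robot, y to its left, z up, the work surface at z = 0. Lengths are in m, angles in rad, forces in N, time in s.
With the tool pointing down it reaches from about 0.425 to 0.925 m from the base axis. Payload 6.8 kg.
Tool frame: the origin (TCP) lies at the very end of the fingers, on their centre line; the grasp point (between the pads) lies 19 mm behind it (hold_point_z is the distance from the TCP to the grasp point, in m); z points along the fingers, y is the direction in which the jaws open and shut (so a half turn about z gives the same grasp; the last joint's range is limited). The gripper opens to 85 mm and grips with 20 to 120 N. Pads are 22 mm wide; open, the fingers measure 114 mm over their backs; the gripper's body (76 mm by 85 mm) begins 54 mm behind the grasp point. The pads swing forward as they close: fully open they stand 13 mm farther back than shut.
Start: joints at [-1.287, 0.477, 0.022, 1.555, -0.011, 1.109, -0.083], TCP at [0.258, 0.624, 0.231] pointing down, gripper open.
Joint ranges: [-2.96, 2.96], [-0.34, 2.1], [-1.41, 1.46], [0.24, 2.44], [-1.37, 4.51], [0.17, 1.92], [-2.96, 2.96]. Speed limits (rad/s): [2.39, 2.39, 3.14, 3.14, 3.14, 3.14, 3.14].

INTERFACE

Orientations are given as a unit quaternion [w, x, y, z].
In Python, from station import get_obs, read_camera, calibration, hand_in, regions_of, hold_point_z gives the robot as it stands.
- The arm moves only by the tool send_rows, never from a script. Its argument "motion" is text: rows parted by semicolons, each of 7 numbers parted by spaces: the shift along the world's x, y, z in cm, then the turn, a rotation vector about the world's x, y, z in degrees, then the closure, from 0 (fully open) to 1 (shut). In form: dx dy dz rx ry rz fingers; .... A call has 1 to 20 rows; each row shifts and turns the pose as measured when the row begins; what a row does not reach is not made up. A row lasts 1/12 s, in which the tool goes at most 41.7 mm and 7.16 degrees, less where a joint would pass 70% of its speed; a pose out of reach is approached as far as the arm can. A call is refused whole if a number of a shift passes 4.17 or a number of a turn 7.16, either way. A call with a gripper value outside its range is refused whole. The fingers move at their own pace and stop on an object; "newtons" is the grip in N (left out, the last holds). Time passes only in rows, so rows that do not move let the fingers close. It gives the time, the measured TCP pose, the force and the opening at its end, in the units of the state.
- get_obs(): the state, without advancing time (a new reading comes with each control period).
- read_camera(name): name is "side" or "top" or "wrist"; returns the picture (480x640x3 uint8, red, green, blue); there is no depth.
- calibration(name): a dict with "mtx" (3x3 intrinsics, pixels), "R" (3x3) and "t" (3): a world point X has camera coordinates R X + t; the wrist camera has in their place "hand_eye" (4x4, takes a point from camera to tool coordinates, whose origin is the TCP and whose axes are the flange's). Camera axes: x right, y down, z forward; pixel columns grow to the right and rows downward; lengths in m; the calibration is good to about 2 mm. A picture is of the moment at which its call begins: read the wrist's pose just before it. calibration takes no time and is no camera call.
- hand_in(): hands the job in, once; it reports no verdict.
Trained networks look in the newest picture that a camera, given by its name, has taken for a name from the list of things; names that differ only in an ending like _2 or _b are one class to them, and where a whole thing is asked for, a point or a joint stands for the part that bears it (a point fixed in the world has none). Each returns a list of dicts, best first, with "conf" (0 to 1); they miss things now and then, are a little off and sometimes report something else, mostly with a low value. They report only what shows in the picture. A call takes as long as a camera call.
- regions_of(thing, camera): "region" (480x640 bool, what is visible of it) and "point" ([column, row] in pixels, amid what is visible of it).
The state is a dict: "t": time; "q": joint angles; "joint_vel": joint speeds; "joint_torque": joint torques, N m; "eef_pos": TCP position; "tool_rot": TCP orientation; "contact_force": force on the tool from outside, world axes, zero at the start; "torque": the same for the moment, N m; "gripper_width": opening from 0.0 (shut) to 1.0 (fully open).
Only numpy, scipy, OpenCV 4.12 (cv2) and the standard library are available. Lean on these libraries where they do the work, as an engineer would, in place of code of your own. Each camera call takes 0.05 s, during which the arm holds its last target.

## Working session

There is one attempt and no reset: what is moved stays moved. The work goes in short steps, Python scripts to look and compute and a tool call to move; the robot and the scene stay as the last step left them, time stands still between calls to the robot, and variables do not carry over. Pictures are saved under pics/ and viewed, and the job is handed in when it is done.

Besides the shell and the picture viewer there is one more tool, called after ">>>" as name(argument=value, ...), one argument or row to a line, values as JSON. send_rows: Moves the arm, as the interface text tells. Its arguments: {"type":"object","properties":{"motion":{"type":"string"},"newtons":{"type":"number"}},"required":["motion"]}

```bash
ls; mkdir -p pics
python3 - <<'E'
from station import *
import cv2
o=get_obs();print(o)
print(hold_point_z)
for c in ["side","top","wrist"]:
    im=read_camera(c);cv2.imwrite(f"pics/a_{c}.png",im[:,:,::-1])
    print(c,calibration(c))
E
```

```text
pics
{'t': 0.0, 'q': array([-1.28709461,  0.47779423,  0.02236796,  1.55641942, -0.0114923 ,
        1.10931417, -0.08309411]), 'joint_vel': array([-8.38741105e-04, -1.74853820e-03, -7.85765900e-04,  1.83869883e-04,
       -4.49800233e-04,  1.21346195e-05,  2.13651368e-04]), 'joint_torque': array([ 6.24529753e-05, -5.96474218e+01,  1.60768267e+00, -2.81194103e+01,
        1.24034329e-02,  9.33503208e-03, -3.04264027e-07]), 'eef_pos': array([0.25756146, 0.62330227, 0.23034373]), 'tool_rot': array([-9.98097151e-05,  1.94647133e-01,  9.80872916e-01, -8.97772277e-04]), 'contact_force': array([-0.19329234,  0.08901858, -0.22975997]), 'torque': array([-0.02156676, -0.05936473, -0.00591163]), 'gripper_width': 1.0039653366270982}
0.0187
side {'mtx': array([[470.15434712,   0.        , 328.33382897],
       [  0.        , 470.15434712, 239.79788345],
       [  0.        ,   0.        ,   1.        ]]), 'R': array([[-0.9958764 , -0.08726415,  0.0248023 ],
       [-0.06551433,  0.50266616, -0.86199455],
       [ 0.06275395, -0.86006494, -0.50631042]]), 't': array([ 0.5971243 , -0.01367433,  1.1
[... 201 characters left out ...]
7, -0.99998806,  0.0028625 ],
       [-0.98627834, -0.00437917, -0.16503292],
       [ 0.16504348, -0.00216951, -0.98628391]]), 't': array([0.20030022, 0.59611856, 1.0714965 ])}
wrist {'mtx': array([[389.62507619,   0.        , 319.59500507],
       [  0.        , 389.62507619, 244.42383825],
       [  0.        ,   0.        ,   1.        ]]), 'hand_eye': array([[ 9.56522977e-05, -9.50193971e-01, -3.11659122e-01,
         7.86163824e-02],
       [ 9.99999994e-01,  7.41083682e-05,  8.09697862e-05,
         3.09739917e-04],
       [-5.38404537e-05, -3.11659128e-01,  9.50193972e-01,
        -1.42239512e-01],
       [ 0.00000000e+00,  0.00000000e+00,  0.00000000e+00,
         1.00000000e+00]])}
```

View pics/a_top.png

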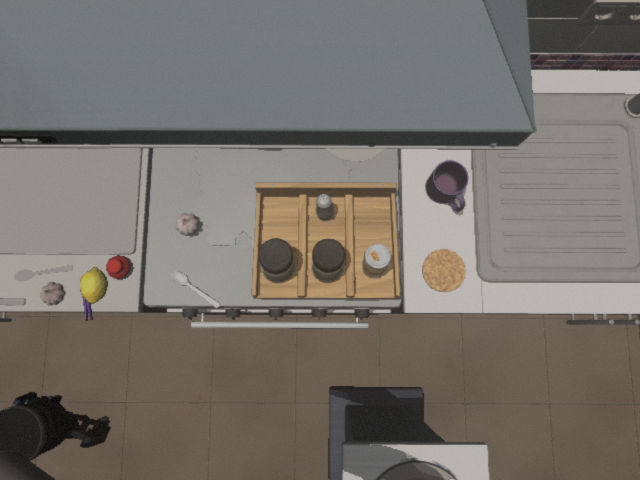

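View pics/a_side.png

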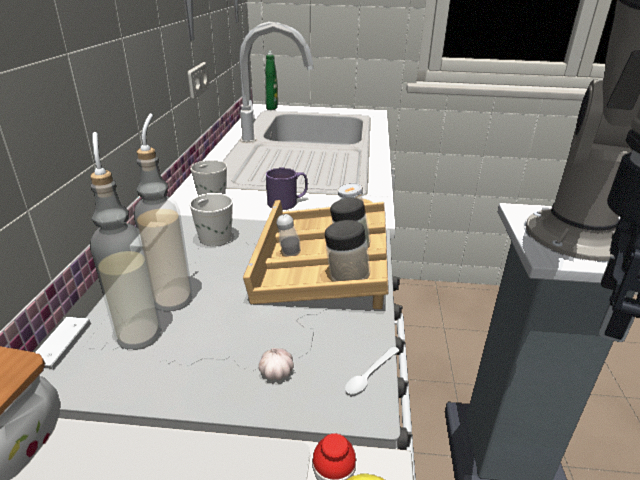

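View pics/a_wrist.png

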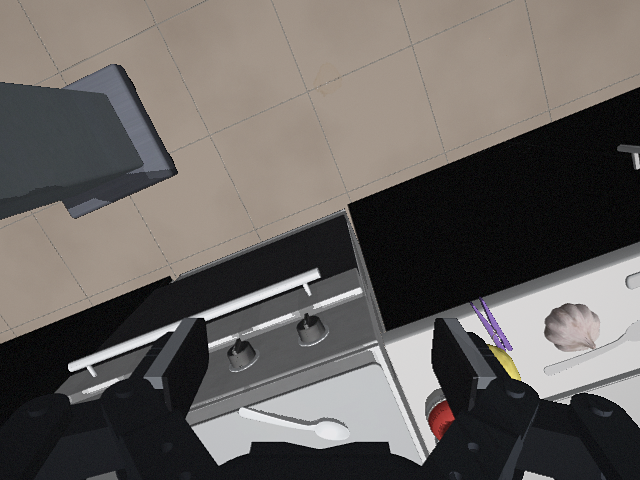

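```bash
cat > h.py <<'E'
import numpy as np, cv2
from station import *
from scipy.spatial.transform import Rotation as Ro
def cam(name,o=None):
    c=calibration(name);K=c["mtx"]
    if name!="wrist": return K,c["R"],c["t"]
    o=o or get_obs(); w,x,y,z=o["tool_rot"]
    T=np.eye(4);T[:3,:3]=Ro.from_quat([x,y,z,w]).as_matrix();T[:3,3]=o["eef_pos"]
    M=np.linalg.inv(T@c["hand_eye"]); return K,M[:3,:3],M[:3,3]
def proj(P,C):
    K,R,t=C; q=(R@np.atleast_2d(P).T).T+t; p=(K@q.T).T; return p[:,:2]/p[:,2:]
def ray(uv,C):
    K,R,t=C; d=R.T@np.linalg.inv(K)@np.array([uv[0],uv[1],1.]); return -R.T@t, d/np.linalg.norm(d)
def onz(uv,C,z):
    c,d=ray(uv,C); return c+d*(z-c[2])/d[2]
S=0.175
def rackR(yaw): return Ro.from_euler('z',yaw).as_matrix()@Ro.from_euler('y',S).as_matrix()
def rackT(p): # x,y,yaw
    return rackR(p[2]),np.array([p[0],p[1],0.036])
def cyl(prof,n=40):
    a=np.linspace(0,2*np.pi,n,endpoint=False)
    return np.vstack([np.c_[r*np.cos(a),r*np.sin(a),0*a+z] for r,z in prof])
E
python3 - <<'E'
from h import *
import pickle
d={}
for c in ["top","side"]:
    im=read_camera(c)
    for n in ["rack","jar_tall","jar_short","jar_honey","shaker","coaster","mug","spoon","garlic"]:
        r=regions_of(n,c)
        d[n,c]=r
        for k in r[:4]:
            ys,xs=np.where(k["region"]); print(c,n,round(k["conf"],2),np.round(k["point"]),k["region"].sum(),xs.min(),xs.max(),ys.min(),ys.max())
pickle.dump(d,open("d0.pkl","wb"))
print(get_obs()["t"])
im=cv2.imread("pics/a_top.png")[170:310,240:480];cv2.imwrite("pics/b_top.png",cv2.resize(im,None,fx=3.3,fy=3.3,interpolation=cv2.INTER_CUBIC))
im=cv2.imread("pics/a_side.png")[180:320,235:405];cv2.imwrite("pics/b_side.png",cv2.resize(im,None,fx=4,fy=4,interpolation=cv2.INTER_CUBIC))
E
```

```text
top rack 0.76 [326. 229.] 12428 252 399 182 299
top jar_tall 0.8 [279. 261.] 1361 258 295 238 283
top jar_short 0.58 [329. 262.] 1202 311 344 240 282
top jar_honey 0.66 [377. 261.] 789 362 390 244 278
top shaker 0.59 [327. 210.] 434 315 333 194 221
top coaster 0.84 [446. 270.] 1485 422 465 248 291
top coaster 0.69 [188. 285.] 348 171 219 271 307
top mug 0.64 [330. 261.] 1179 311 344 239 281
top mug 0.62 [448. 181.] 1544 425 468 160 210
top spoon 0.7 [189. 286.] 336 172 218 271 307
top garlic 0.69 [187. 223.] 374 177 198 213 234
top garlic 0.49 [192. 287.] 321 172 219 272 307
side rack 0.59 [308. 268.] 8561 243 387 200 308
side jar_tall 0.63 [348. 250.] 2389 325 369 220 281
side jar_short 0.88 [352. 211.] 768 330 370 198 244
side jar_short 0.74 [275. 361.] 830 259 293 348 378
side jar_honey 0.76 [349. 192.] 323 338 362 184 199
side shaker 0.93 [286. 235.] 763 278 300 214 255
side coaster 0.55 [308. 266.] 8533 244 388 200 309
side mug 0.58 [285. 183.] 1214 266 308 167 208
side garlic 0.67 [275. 363.] 891 258 294 347 379
1.15
```

View pics/b_top.png

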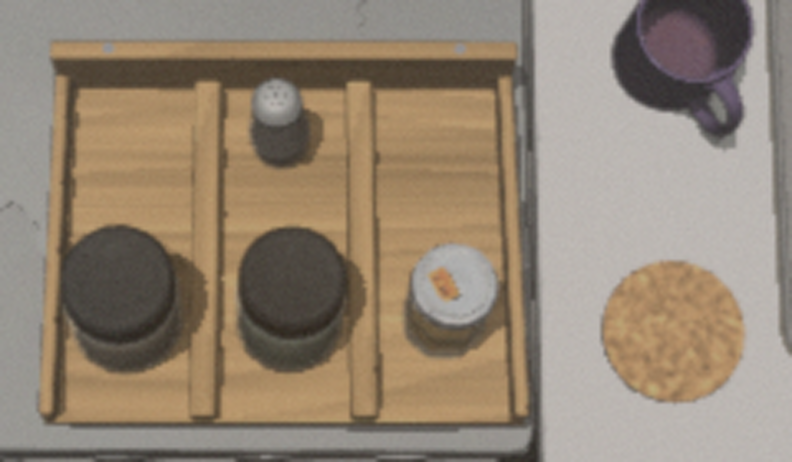

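View pics/b_side.png

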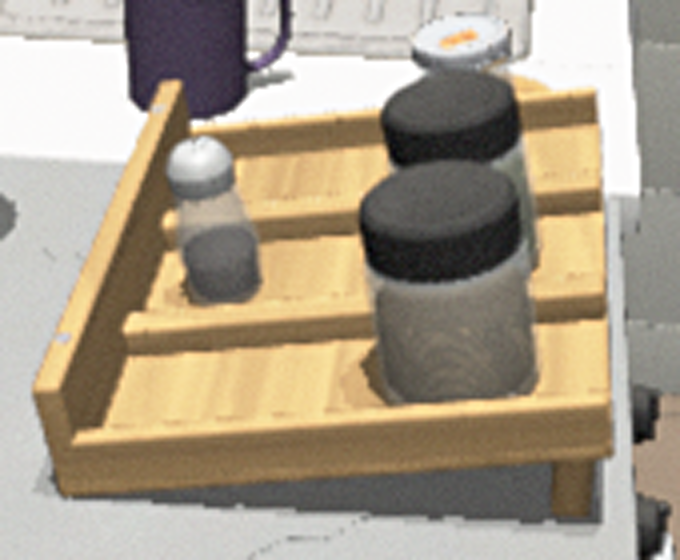

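```bash
cat > fit.py <<'E'
from h import *
import pickle
from scipy.optimize import least_squares, minimize
d=pickle.load(open("d0.pkl","rb"))
CT=cam("top");CS=cam("side")
top=[((140,160,52),(52,42)),((140,-160,52),(516,43)),((126,160,52),(53,58)),((126,-160,52),(516,60)),
 ((-115,160,22),(40,415)),((-115,150,22),(53,415)),((-115,-160,22),(527,415)),((-115,-150,22),(515,415)),
 ((-115,62,18),(190,416)),((-115,44,18),(216,416)),((-115,-44,18),(350,416)),((-115,-62,18),(377,416))]
side=[((126,160,52),(55,395)),((140,160,52),(35,390)),((126,-160,52),(183,82)),((-115,160,22),(608,402)),((-115,-160,22),(597,93)),((-115,62,18),(606,298)),((-115,-44,18),(600,188))]
P=[np.array([a for a,_ in s])/1000 for s in (top,side)]
U=[np.array([b for _,b in top])/3.3+[240,170],np.array([b for _,b in side])/4+[235,180]]
def res(p,w=(1,1)):
    R,o=rackT(p); return np.concatenate([w[i]*(proj(P[i]@R.T+o,(CT,CS)[i])-U[i]).ravel() for i in (0,1)])
for w in [(1,1),(1,0),(0,1)]:
    s=least_squares(lambda p:res(p,w),[.6,0.05,0],loss='soft_l1'); print(w,np.round(s.x,4),'rms',np.sqrt((s.fun**2).mean()))
s=least_squares(res,[.6,0.05,0],loss='soft_l1');rp=s.x
r=res(rp).reshape(-1,2);print(np.round(r,1).tolist())
np.save("rack.npy",rp)
R,o=rackT(rp)
def mask(P,C):
    m=np.zeros((480,640),np.uint8); cv2.fillConvexPoly(m,cv2.convexHull(np.round(proj(P,C)*16).astype(np.int32)),1,shift=4); return m>0
D={"jar_tall":[(.038,0),(.038,.102)],"jar_short":[(.036,0),(.036,.097)],"jar_honey":[(.0275,0),(.0275,.086)],"shaker":[(.022,0),(.022,.066),(.017,.066),(.017,.09)]}
# top only extents: match bbox of the region in top
for n,pr in D.items():
    c0=cyl(pr)
    for cn,C in (("top",CT),("side",CS)):
        if not d[n,cn]: continue
        g=d[n,cn][0]["region"]
        def cost(x):
            m=mask(c0@R.T+R@np.array([x[0],x[1],0])+o,C); 
            if cn=="side" and n!="jar_tall" and n!="shaker": return -0
            return -(m&g).sum()/(m|g).sum()
        best=min(((cost((a,b)),a,b) for a in np.arange(-.1,.11,.01) for b in np.arange(-.13,.131,.01)))
        q=minimize(cost,best[1:],method='Nelder-Mead',options=dict(initial_simplex=[np.array(best[1:])+v for v in ([0,0],[.008,0],[0,.008])],xatol=1e-4))
        print(n,cn,"rack xy",np.round(q.x,4),"IoU",-q.fun,"world base",np.round(R@[*q.x,0]+o,4))
for n in ("coaster","mug"):
    k=[x for x in d[n,"top"] if x["point"][0]>400][0]
    print(n,onz(k["point"],CT,.006 if n=="coaster" else .045))
    g=k["region"];ys,xs=np.where(g);print(onz((xs.mean(),ys.mean()),CT,.006 if n=="coaster" else .045))
for n in ("garlic","spoon"): print(n,onz(d[n,"top"][0]["point"],CT,.02 if n=="garlic" else .004))
E
python3 fit.py
```

```text
(1, 1) [0.5773 0.1986 0.0031] rms 1.1123737938575349
(1, 0) [0.5774 0.1977 0.0023] rms 0.44749745821448833
(0, 1) [0.577  0.2053 0.001 ] rms 0.6172326649672909
[[-1.2, -0.8], [0.1, -0.9], [-1.8, -0.0], [0.4, -0.4], [-1.3, 0.1], [-0.6, 0.1], [0.5, 0.2], [-0.5, 0.2], [-0.9, 0.2], [-0.4, 0.3], [-0.0, 0.3], [0.2, 0.3], [1.0, -2.9], [-1.5, -1.1], [-0.1, -1.7], [0.4, -1.0], [-0.1, -3.2], [-0.1, -2.7], [0.3, -1.6]]
jar_tall top rack xy [-0.0473  0.1049] IoU 0.8820479585223591 world base [0.5304 0.3034 0.0442]
jar_tall side rack xy [-0.0438  0.0934] IoU 0.8719824433065106 world base [0.5338 0.2919 0.0436]
jar_short top rack xy [-0.0499 -0.0026] IoU 0.8864306784660767 world base [0.5282 0.1959 0.0447]
jar_short side rack xy [-0.1  -0.13] IoU -0.0 world base [0.4792 0.0683 0.0534]
jar_honey top rack xy [-0.0449 -0.1068] IoU 0.9195804195804196 world base [0.5335 0.0917 0.0438]
jar_honey side rack xy [-0.1  -0.13] IoU -0.0 world base [0.4792 0.0683 0.0534]
shaker top rack xy [0.0835 0.0046] IoU 0.7654320987654321 world base [0.6595 0.2035 0.0215]
shaker side rack xy [0.0822 0.0047] IoU 0.765295887662989 world base [0.6582 0.2036 0.0217]
coaster [ 0.53344891 -0.07849576  0.006     ]
[ 0.53324971 -0.07436185  0.006     ]
mug [ 0.73222554 -0.0808091   0.045     ]
[ 0.72699183 -0.08098738  0.045     ]
garlic [0.6376986  0.51878873 0.02      ]
spoon [0.49200614 0.5120122  0.004     ]
```

>>> send_rows(
  motion="2.4 -3 0 0 0 1.6 0;2.4 -3 0 0 0 1.6 0;2.4 -3 0 0 0 1.6 0;2.4 -3 0 0 0 1.6 0;2.4 -3 0 0 0 1.6 0;2.4 -3 0 0 0 1.6 0;2.4 -3 0 0 0 1.6 0;2.4 -3 0 0 0 1.6 0;2.4 -3 0 0 0 1.6 0;2.4 -3 0 0 0 1.6 0;2.4 -3 0 0 0 1.6 0;2.4 -3 0 0 0 1.6 0;2.4 -3 0 0 0 1.6 0;2.4 -3 0 0 0 1.6 0",
)

```text
t: 2.32
eef_pos: [0.5942, 0.1932, 0.2332]
tool_rot: [-0.002, -0.02, 1.0, 0.004]
contact_force: [0.7, 2.0, 0.6]
gripper_width: 1.002
```

```bash
cat > w.py <<'E'
from h import *
import sys
def snap(tag,names=(),camn="wrist"):
    o=get_obs();im=read_camera(camn);C=cam(camn,o)
    cv2.imwrite(f"pics/{tag}.png",im[:,:,::-1])
    out={}
    for n in names:
        r=regions_of(n,camn)
        out[n]=r
        for k in r[:2]:
            ys,xs=np.where(k["region"]);print(n,round(k["conf"],2),np.round(k["point"]),len(xs),xs.min(),xs.max(),ys.min(),ys.max())
    return o,C,im,out
E
python3 - <<'E'
from w import *
import pickle
o,C,im,out=snap("c_wrist",["shaker"])
print(o["q"],o["eef_pos"],o["tool_rot"],o["t"])
pickle.dump((o,C,im,out),open("d1.pkl","wb"))
E
```

```text
shaker 0.83 [325. 301.] 3302 300 346 259 343
shaker 0.54 [ 40. 336.] 8616 0 98 273 402
[-0.49400818  0.39348224  0.11146478  1.68499499 -0.0577715   1.06661407
  1.24786649] [0.59421304 0.19316905 0.23320168] [-0.00171046 -0.0200529   0.99979104  0.00358131] 2.3167
```

View pics/c_wrist.png

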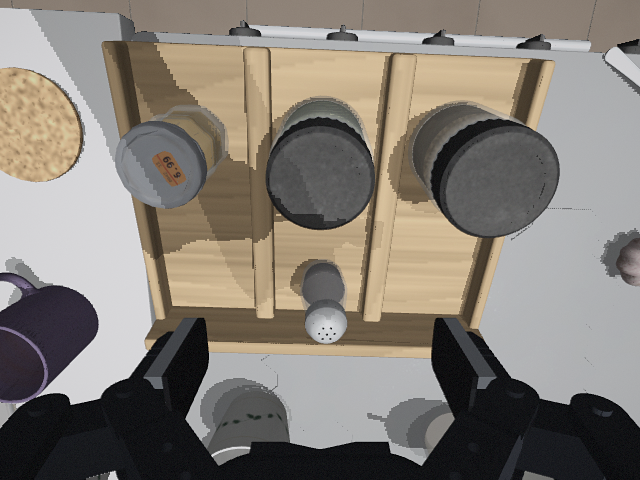

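```bash
cat > fit2.py <<'E'
from h import *
import pickle
from scipy.optimize import least_squares, minimize
o_,C,im,out=pickle.load(open("d1.pkl","rb"))
CT=cam("top");CS=cam("side")
print("cups",onz((213,243),CS,0),onz((209,196),CS,0), onz((213,200),CS,.07))
# rack fit in wrist: keypoints
kp=[((-115,62,18),(391,54)),((-115,44,18),(415,55)),((-115,-44,18),(245,48)),((-115,-62,18),(270,48))]
kp=[((-115,62,18),(415,55)),((-115,44,18),(391,54)),((-115,-44,18),(270,49)),((-115,-62,18),(245,48)),
((-115,160,22),(554,61)),((-115,-160,22),(103,42)),((140,-160,52),(146,349)),((140,160,52),(477,357)),((126,160,52),(476,330)),((126,-160,52),(147,332))]
P=np.array([a for a,_ in kp])/1000;U=np.array([b for _,b in kp])
def res(p):
    R,o=rackT(p); return (proj(P@R.T+o,C)-U).ravel()
s=least_squares(res,[.577,.198,0.002],loss='soft_l1');print("rack wrist",np.round(s.x,4));print(np.round(s.fun.reshape(-1,2),1).tolist())
rp=s.x;R,o=rackT(rp)
def mask(P,C):
    m=np.zeros((480,640),np.uint8); cv2.fillConvexPoly(m,cv2.convexHull(np.round(proj(P,C)*16).astype(np.int32)),1,shift=4); return m>0
for n,pr in {"shaker":[(.022,0),(.022,.066),(.017,.066),(.017,.09)]}.items():
    c0=cyl(pr);g=out[n][0]["region"]
    def cost(x):
        m=mask(c0@R.T+R@np.array([x[0],x[1],0])+o,C); return -(m&g).sum()/(m|g).sum()
    q=minimize(cost,[.083,0],method='Nelder-Mead',options=dict(initial_simplex=[[.083,0],[.091,0],[.083,.008]],xatol=1e-4))
    print(n,np.round(q.x,4),-q.fun,"base",R@[*q.x,0]+o,"mid",R@[*q.x,.045]+o)
vis=im[:,:,::-1].copy()
for p in proj(P@R.T+o,C): cv2.circle(vis,tuple(int(v) for v in p),3,(0,0,255),1)
for n,pr,x in (("s",[(.022,0),(.022,.066),(.017,.066),(.017,.09)],q.x),("t",[(.038,0),(.038,.102)],(-.047,.105)),("s",[(.036,0),(.036,.097)],(-.05,0)),("h",[(.0275,0),(.0275,.086)],(-.045,-.106))):
    pts=proj(cyl(pr)@R.T+R@np.array([x[0],x[1],0])+o,C); cv2.polylines(vis,[cv2.convexHull(pts.astype(np.int32))],True,(0,255,0),1)
a=np.linspace(0,6.28,60)
cv2.polylines(vis,[proj(np.c_[.5334+.05*np.cos(a),-.0755+.05*np.sin(a),0*a+.006],C).astype(np.int32)],True,(255,0,0),1)
cv2.imwrite("pics/c_fit.png",vis)
E
python3 fit2.py
```

```text
cups [0.84619991 0.1517881  0.        ] [ 0.92952807 -0.08606841  0.        ] [0.86190007 0.07684422 0.07      ]
rack wrist [0.5813 0.1971 0.0033]
[[3.3, -0.1], [1.8, -0.2], [-2.4, -0.4], [-3.2, -0.5], [4.7, -0.0], [-5.6, -0.4], [-1.5, 3.7], [10.7, 5.2], [15.4, 20.9], [-5.1, 9.1]]
shaker [0.0848 0.0029] 0.7468898439267134 base [0.66485389 0.20027602 0.02122954] mid [0.67268871 0.20030222 0.06554223]
```

View pics/c_fit.png

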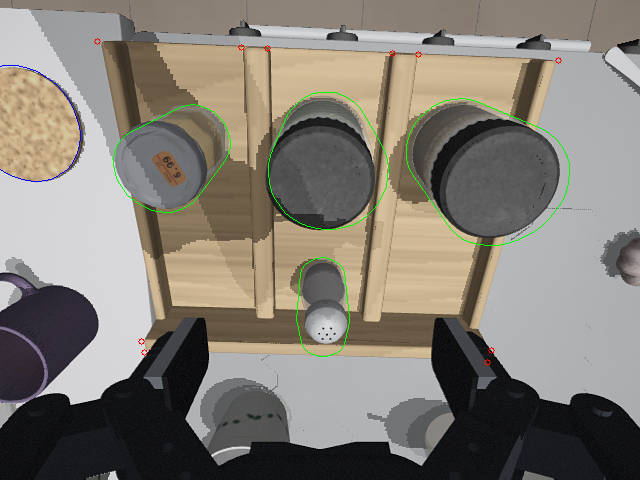

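Run:
```python
import cv2
im=cv2.imread("pics/c_wrist.png")
a=im[290:370,130:330];b=im[290:370,330:530];c=im[30:110,90:290];d=im[30:110,380:580]
f=lambda x:cv2.resize(x,(400*2-400,160*1),interpolation=cv2.INTER_CUBIC)
g=lambda x:cv2.resize(x,None,fx=4,fy=3.6,interpolation=cv2.INTER_CUBIC)
cv2.imwrite("pics/z1.png",cv2.vconcat([g(a),g(b)]));cv2.imwrite("pics/z2.png",cv2.vconcat([g(c),g(d)]))
```

```text
(no output)
```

View pics/z1.png

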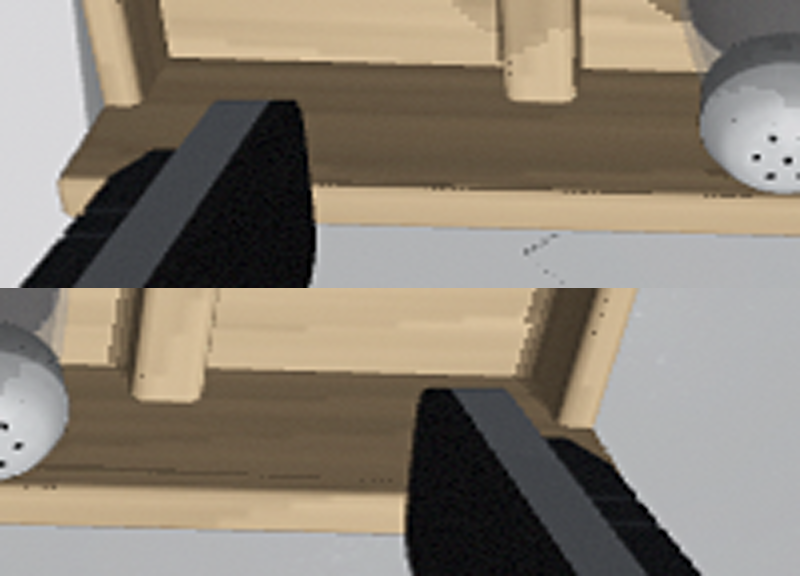

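View pics/z2.png

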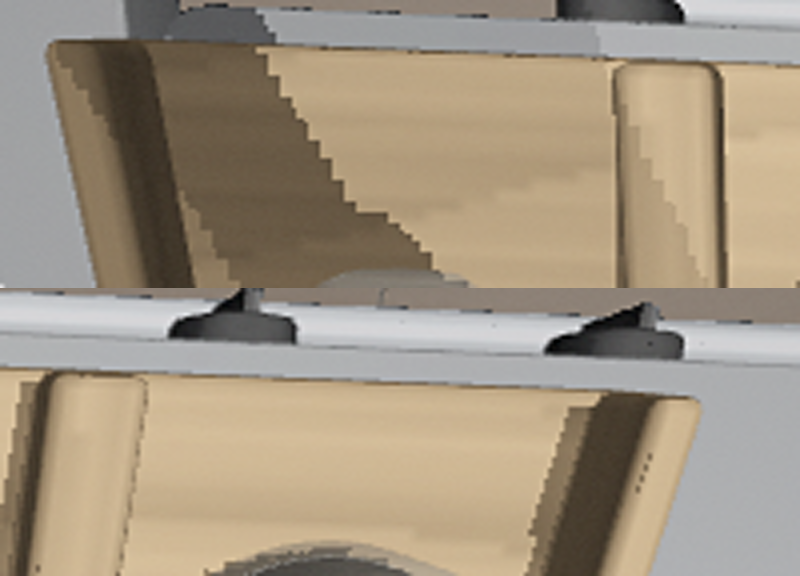

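```bash
cat > fit3.py <<'E'
from h import *
import pickle
from scipy.optimize import least_squares
o_,C,im,out=pickle.load(open("d1.pkl","rb"))
CT=cam("top");CS=cam("side")
kp=[((-115,62,18),(416,54.2)),((-115,44,18),(391,54.2)),((-115,-44,18),(270.5,47.2)),((-115,-62,18),(243.8,47.2)),
((-115,160,22),(555,61)),((-115,-160,22),(102,41.7)),((126,-160,52),(145.5,339.4)),((126,-150,0),(171,306.7)),((126,150,0),(462,317))]
top=[((140,160,52),(52,42)),((140,-160,52),(516,43)),((126,160,52),(53,58)),((126,-160,52),(516,60)),
 ((-115,160,22),(40,413)),((-115,-160,22),(527,415)),
 ((-115,62,18),(190,416)),((-115,44,18),(216,416)),((-115,-44,18),(350,416)),((-115,-62,18),(377,416))]
side=[((140,160,52),(35,390)),((140,-160,52),(165,81)),((126,-160,52),(183,82)),((-115,160,22),(608,402)),((-115,-160,22),(597,93)),((-115,62,18),(606,298)),((-115,-44,18),(600,188))]
P=[np.array([a for a,_ in s])/1000 for s in (kp,top,side)]
U=[np.array([b for _,b in kp]),np.array([b for _,b in top])/3.3+[240,170],np.array([b for _,b in side])/4+[235,180]]
CC=(C,CT,CS)
def res(p,idx=(0,1,2)):
    R=Ro.from_euler('z',p[2]).as_matrix()@Ro.from_euler('y',p[4]).as_matrix(); o=np.array([p[0],p[1],p[3]])
    return np.concatenate([(proj(P[i]@R.T+o,CC[i])-U[i]).ravel() for i in idx])
for idx in [(0,),(1,),(2,),(0,1,2)]:
    s=least_squares(res,[.577,.198,0.002,.036,.175],args=(idx,),loss='soft_l1');print(idx,np.round(s.x,4),np.sqrt((s.fun**2).mean()))
    s=least_squares(lambda p:res([*p,.175],idx),[.577,.198,0.002,.036],loss='soft_l1');print(idx,np.round(s.x,4),np.sqrt((s.fun**2).mean()))
r=res([*s.x,.175]).reshape(-1,2);print(np.round(r,1).tolist())
E
python3 fit3.py
```

```text
(0,) [0.5812 0.1972 0.0015 0.0327 0.1496] 1.1766283884168718
(0,) [0.5808 0.1975 0.004  0.0319] 1.6327773248154427
(1,) [0.5794 0.1976 0.0008 0.0231 0.1621] 0.22005943716871895
(1,) [0.5788 0.1976 0.0008 0.0247] 0.23848467219281783
(2,) [0.577  0.1908 0.0028 0.0275 0.1671] 0.5267242456194144
(2,) [0.5768 0.1912 0.0007 0.0279] 0.598499547902735
(0, 1, 2) [0.5805 0.1974 0.0036 0.0314 0.1565] 1.2119942410398215
(0, 1, 2) [0.5801 0.1974 0.0032 0.0307] 1.4430682366180585
[[1.1, -0.1], [1.1, -1.1], [-1.5, 0.7], [-0.2, -0.4], [0.3, -0.9], [-0.3, -0.7], [-1.0, -2.6], [3.1, -3.7], [-0.9, -5.3], [-0.3, -1.3], [0.3, -1.4], [-0.9, -0.6], [0.6, -0.9], [-0.3, -0.5], [0.7, -0.9], [-0.2, -0.9], [0.3, -0.9], [0.4, -0.9], [0.6, -0.9], [-2.7, 0.9], [-2.3, 0.8], [-1.1, 0.0], [-1.5, 1.0], [-1.5, -1.4], [-1.8, -0.8], [-1.3, 0.2]]
```

Run:
```python
from h import *
import pickle
o_,C,im,out=pickle.load(open("d1.pkl","rb"))
CT=cam("top");CS=cam("side")
def tri(obs):
    A=np.zeros((3,3));b=np.zeros(3)
    for uv,c in obs:
        p,d=ray(uv,c);M=np.eye(3)-np.outer(d,d);A+=M;b+=M@p
    X=np.linalg.solve(A,b); return X,[np.round(proj(X,c)[0]-uv,1) for uv,c in obs]
h=[((326,322),C),((323.9,200.3),CT),((200/4+235,165/4+180),CS)]
print("head",tri(h),tri(h[:2]))
# short lid centers (x,y)
print("short lid", tri([((321,182),C),((292/3.3+240,281/3.3+170),CT)]))
print("tall lid", tri([((498,180),C),((119/3.3+240,281/3.3+170),CT)]))
print("honey lid", tri([((163,164),C),((454/3.3+240,284/3.3+170),CT)]))
print("camera",-C[1].T@C[2])
# known z
for nm,uv in (("head",(326,322)),):
  for z in (.095,.1,.105): print(onz(uv,C,z),onz(h[1][0],CT,z))
```

```text
head (array([0.67310566, 0.20246845, 0.0948111 ]), [array([0.2, 0.1]), array([0.1, 0.4]), array([-0.4, -0.1])]) (array([0.67481344, 0.20256911, 0.09147654]), [array([ 0.2, -0. ]), array([ 0.1, -0. ])])
short lid (array([0.53860409, 0.19269199, 0.21961666]), [array([ 3.4, -4.5]), array([ 0.7, -1. ])])
tall lid (array([0.54738014, 0.3002809 , 0.13900338]), [array([ 0. , -0.3]), array([ 0. , -0.1])])
honey lid (array([0.54874294, 0.09023063, 0.11850948]), [array([0. , 0.3]), array([-0. ,  0.1])])
camera [0.51619592 0.18879175 0.37569188]
[0.67287353 0.20225662 0.095     ] [0.67391194 0.20272124 0.095     ]
[0.67008261 0.20201677 0.1       ] [0.67266803 0.20273309 0.1       ]
[0.66729169 0.20177692 0.105     ] [0.67142413 0.20274494 0.105     ]
```

>>> send_rows(
  motion="1.1 0.12 -0.8 -0.05 1.3 -0.3 0;1.1 0.12 -0.8 -0.05 1.3 -0.3 0;1.1 0.12 -0.8 -0.05 1.3 -0.3 0;1.1 0.12 -0.8 -0.05 1.3 -0.3 0;1.1 0.12 -0.8 -0.05 1.3 -0.3 0;1.1 0.12 -0.8 -0.05 1.3 -0.3 0;1.1 0.12 -0.8 -0.05 1.3 -0.3 0;1.1 0.12 -0.8 -0.05 1.3 -0.3 0;0 0 0 0 0 0 0",
)

```text
t: 3.17
eef_pos: [0.6901, 0.1936, 0.1671]
tool_rot: [-0.094, 0.012, 0.995, -0.001]
contact_force: [-0.1, 0.4, -0.7]
gripper_width: 1.002
```

```bash
cat > st.py <<'E'
from h import *
o=get_obs();w,x,y,z=o["tool_rot"];R=Ro.from_quat([x,y,z,w]).as_matrix()
print("t",round(o["t"],2),"p",np.round(o["eef_pos"],4),"zax",np.round(R[:,2],3),"yax",np.round(R[:,1],3),"F",np.round(o["contact_force"],1),"g",round(o["gripper_width"],3),"q",np.round(o["q"],2))
E
python3 st.py
```

```text
t 3.17 p [0.6901 0.1936 0.1671] zax [-0.188  0.001 -0.982] yax [ 0.025  1.    -0.004] F [-0.1  0.4 -0.7] g 1.002 q [-0.4   0.71  0.12  1.34 -0.14  1.28  1.29]
```

>>> send_rows(
  motion="-0.5 0.4 -1 0 -0.1 0.3 0;-0.3 0.3 -1.5 0 -0.1 0.3 0;-0.3 0.2 -1.5 0 -0.1 0.3 0;-0.3 0.1 -1.5 0 -0.1 0.3 0;-0.3 0.1 -1.5 0 -0.1 0 0",
)

```text
t: 3.58
eef_pos: [0.6719, 0.2072, 0.0972]
tool_rot: [-0.085, 0.001, 0.996, -0.0]
contact_force: [0.1, 0.2, 0.1]
gripper_width: 1.003
```

```bash
python3 st.py;python3 - <<'E'
from w import *
o,C,im,out=snap("d_wrist")
E
```

```text
t 3.58 p [0.6719 0.2072 0.0972] zax [-0.17  -0.001 -0.985] yax [ 0.002  1.    -0.001] F [0.1 0.2 0.1] g 1.003 q [-0.42  0.74  0.1   1.44 -0.14  1.13  1.3 ]
```

View pics/d_wrist.png

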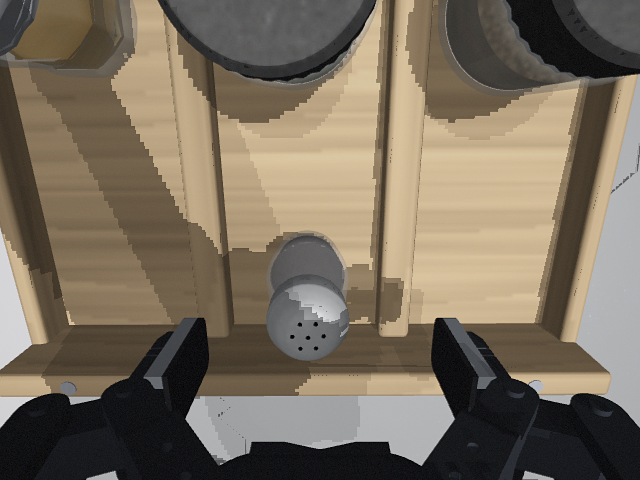

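>>> send_rows(
  motion="-0.2 -0.4 -1.2 0 0 0 0;-0.2 -0.2 -1.2 0 0 0 0;-0.2 0 -1.2 0 0 0 0;-0.2 0 -0.8 0 0 0 0;0 0 0 0 0 0 0",
)

```text
t: 4.05
eef_pos: [0.6563, 0.2039, 0.048]
tool_rot: [-0.088, -0.001, 0.996, -0.001]
contact_force: [-0.4, 0.1, -0.0]
gripper_width: 0.999
```

```bash
python3 st.py
```

```text
t 4.05 p [0.6563 0.2039 0.048 ] zax [-0.176 -0.001 -0.984] yax [-0.003  1.    -0.001] F [-0.4  0.1 -0. ] g 0.999 q [-0.42  0.78  0.09  1.5  -0.14  1.04  1.31]
```

>>> send_rows(
  motion="0.6 -0.1 0 0 0 0 0;0 0 0 0 0 0 0;0 0 0 0 0 0 0",
)

```text
t: 4.3
eef_pos: [0.6634, 0.2033, 0.0487]
tool_rot: [-0.088, -0.002, 0.996, -0.0]
contact_force: [0.8, -0.2, -0.5]
gripper_width: 0.999
```

```bash
python3 st.py
```

```text
t 4.3 p [0.6634 0.2033 0.0487] zax [-0.175 -0.001 -0.985] yax [-0.003  1.    -0.   ] F [ 0.8 -0.2 -0.5] g 0.999 q [-0.42  0.78  0.09  1.48 -0.14  1.05  1.31]
```

Good. Close the gripper.

>>> send_rows(
  motion="0 -0.1 -0.2 0 0 0 0.3;0 0 0 0 0 0 0.4;0 0 0 0 0 0 0.5;0 0 0 0 0 0 0.6;0 0 0 0 0 0 0.7;0 0 0 0 0 0 0.7;0 0 0 0 0 0 0.7;0 0 0 0 0 0 0.7;0 0 0 0 0 0 0.7",
  newtons=30,
)

```text
t: 5.05
eef_pos: [0.6655, 0.2022, 0.0486]
tool_rot: [-0.086, -0.001, 0.996, 0.0]
contact_force: [0.0, -0.6, 0.4]
gripper_width: 0.473
```

```bash
python3 st.py;python3 - <<'E'
from w import *
o,C,im,out=snap("e_wrist")
E
```

```text
t 5.05 p [0.6655 0.2022 0.0486] zax [-0.171  0.    -0.985] yax [-0.002  1.     0.001] F [ 0.  -0.6  0.4] g 0.473 q [-0.42  0.78  0.09  1.48 -0.14  1.04  1.31]
```

View pics/e_wrist.png

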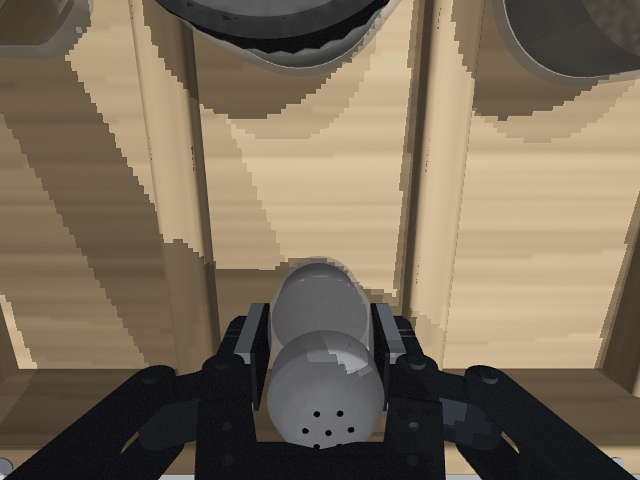

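>>> send_rows(
  motion="0.1 0 0.5 0 0 0 0.7;0.2 0 1 0 0 0 0.7;0.3 0 1.8 0 0 0 0.7;0.3 0 2 0 0 0 0.7;0.3 0 2 0 0 0 0.7;0.2 0 2 0 0 0 0.7;0 0 1.5 0 0 0 0.7;0 0 1 0 0 0 0.7",
)

```text
t: 5.77
eef_pos: [0.6778, 0.2013, 0.1727]
tool_rot: [-0.089, -0.001, 0.996, -0.001]
contact_force: [0.2, -0.3, -1.1]
gripper_width: 0.47
```

```bash
python3 st.py
```

```text
t 5.77 p [0.6778 0.2013 0.1727] zax [-0.177 -0.002 -0.984] yax [-0.003  1.    -0.001] F [ 0.2 -0.3 -1.1] g 0.47 q [-0.42  0.68  0.11  1.37 -0.13  1.27  1.3 ]
```

>>> send_rows(
  motion="-0.3 -1.5 0.2 0 -1 0 0.7;-0.5 -2.5 0 0 -1 0 0.7;-0.8 -2.8 0 0 -1 0 0.7;-1 -2.8 0 0 -1 0 0.7;-1.5 -2.8 0 0 -1 0 0.7;-1.8 -2.8 0 0 -1 0 0.7;-1.8 -2.8 0 0 -1 0 0.7;-1.8 -2.8 0 0 -1 0 0.7;-1.8 -2.8 0 0 -1 0 0.7;-1.6 -2.4 0 0 -1 0 0.7;-1 -1.2 0 0 0 0 0.7;0 0 0 0 0 0 0.7",
)

```text
t: 6.77
eef_pos: [0.5319, -0.0772, 0.1846]
tool_rot: [0.008, -0.003, 1.0, 0.001]
contact_force: [0.5, 1.7, -1.1]
gripper_width: 0.471
```

```bash
python3 st.py;python3 - <<'E'
from w import *
o,C,im,out=snap("f_wrist",["coaster"])
if out["coaster"]:
    k=out["coaster"][0]; print(onz(k["point"],C,.006))
    g=k["region"].astype(np.uint8);c=max(cv2.findContours(g,0,1)[0],key=len);print(onz(cv2.minEnclosingCircle(c)[0],C,.006))
print(proj([.5334,-.0755,.006],C))
E
```

```text
t 6.77 p [ 0.5319 -0.0772  0.1846] zax [ 0.016  0.003 -1.   ] yax [-0.007  1.     0.003] F [ 0.5  1.7 -1.1] g 0.471 q [-0.12  0.3   0.18  1.95 -0.07  0.88  1.68]
coaster 0.64 [541. 301.] 36568 438 639 134 444
coaster 0.59 [321. 210.] 9954 262 379 154 262
[0.61486295 0.1264889  0.006     ]
[0.60337057 0.1435151  0.006     ]
[[321.28638813 212.94653163]]
```

View pics/f_wrist.png

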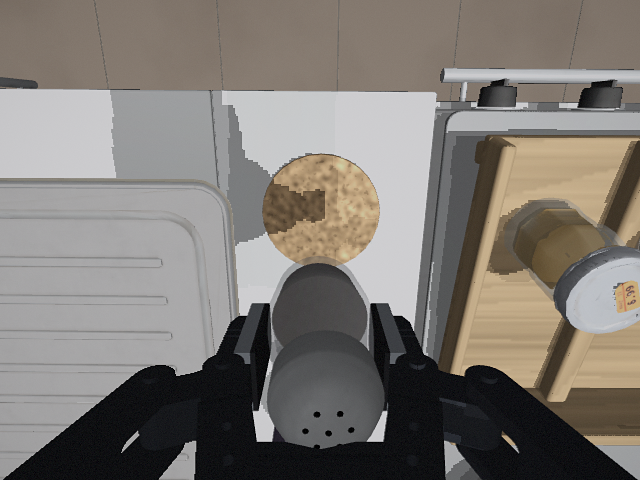

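>>> send_rows(
  motion="0.1 0.2 -1 0 0.5 0 0.7;0 0 -1.8 0 0.4 0 0.7;0 0 -2 0 0 0 0.7;0 0 -2 0 0 0 0.7;0 0 -2 0 0 0 0.7;0 0 -1.8 0 0 0 0.7;0 0 -1.2 0 0 0 0.7;0 0 -0.7 0 0 0 0.7;0 0 -0.2 0 0 0 0.7;0 0 0 0 0 0 0.7",
)

```text
t: 7.7
eef_pos: [0.5486, -0.049, 0.0461]
tool_rot: [0.002, -0.02, 1.0, 0.007]
contact_force: [-0.8, 0.5, -1.1]
gripper_width: 0.474
```

```bash
python3 st.py
```

```text
t 7.7 p [ 0.5486 -0.049   0.0461] zax [ 0.003  0.013 -1.   ] yax [-0.04   0.999  0.013] F [-0.8  0.5 -1.1] g 0.474 q [-0.11  0.53  0.12  2.   -0.13  0.62  1.71]
```

>>> send_rows(
  motion="-0.6 -0.9 0.1 -0.3 0 -0.6 0.7;-0.6 -0.9 0 -0.3 0 -0.6 0.7;-0.4 -0.7 0 -0.2 0 -0.6 0.7;0 0 0 0 0 0 0.7;0 0 0 0 0 0 0.7",
)

```text
t: 8.12
eef_pos: [0.5331, -0.076, 0.0494]
tool_rot: [0.004, -0.003, 1.0, -0.001]
contact_force: [0.4, 0.3, -1.0]
gripper_width: 0.472
```

```bash
python3 st.py
```

```text
t 8.12 p [ 0.5331 -0.076   0.0494] zax [ 0.007 -0.002 -1.   ] yax [-0.006  1.    -0.002] F [ 0.4  0.3 -1. ] g 0.472 q [-0.09  0.5   0.14  2.03 -0.12  0.6   1.71]
```

>>> send_rows(
  motion="0 0 -0.5 0 0.2 0 0.7;0 0 -0.3 0 0.2 0 0.7;-0.1 -0.1 -0.3 0 0 0 0.7;0 0 0 0 0 0 0.7",
)

```text
t: 8.45
eef_pos: [0.5329, -0.0777, 0.0388]
tool_rot: [0.001, -0.002, 1.0, -0.001]
contact_force: [0.6, 0.3, -1.0]
gripper_width: 0.466
```

```bash
python3 st.py
```

```text
t 8.45 p [ 0.5329 -0.0777  0.0388] zax [ 0.003 -0.002 -1.   ] yax [-0.004  1.    -0.002] F [ 0.6  0.3 -1. ] g 0.466 q [-0.08  0.52  0.14  2.03 -0.12  0.59  1.72]
```

>>> send_rows(
  motion="0 0.1 -0.2 0 0.1 0 0.7;0 0 -0.2 0 0 0 0.7",
)

```text
t: 8.62
eef_pos: [0.5331, -0.0763, 0.0345]
tool_rot: [0.0, -0.002, 1.0, -0.001]
contact_force: [0.9, -0.1, -0.9]
gripper_width: 0.474
```

```bash
python3 st.py
```

```text
t 8.62 p [ 0.5331 -0.0763  0.0345] zax [ 0.001 -0.002 -1.   ] yax [-0.005  1.    -0.002] F [ 0.9 -0.1 -0.9] g 0.474 q [-0.08  0.53  0.14  2.03 -0.12  0.58  1.71]
```

>>> send_rows(
  motion="0 0 -0.2 0 0 0 0.7",
)

```text
t: 8.7
eef_pos: [0.5337, -0.0764, 0.0334]
tool_rot: [0.001, -0.002, 1.0, -0.001]
contact_force: [-9.3, 0.2, 40.2]
gripper_width: 0.473
```

>>> send_rows(
  motion="0 0 -0.15 0 0 0 0.7;0 0 0 0 0 0 0.7",
)

```text
t: 8.87
eef_pos: [0.5342, -0.0764, 0.0344]
tool_rot: [0.001, -0.002, 1.0, -0.0]
contact_force: [0.5, 1.2, -1.0]
gripper_width: 0.474
```

>>> send_rows(
  motion="-0.1 0 -0.1 0 0 0 0.7",
)

```text
t: 8.95
eef_pos: [0.5339, -0.0763, 0.0339]
tool_rot: [0.001, -0.002, 1.0, -0.0]
contact_force: [0.8, -0.2, -0.7]
gripper_width: 0.469
```

```bash
python3 st.py
```

```text
t 8.95 p [ 0.5339 -0.0763  0.0339] zax [ 0.003 -0.001 -1.   ] yax [-0.005  1.    -0.001] F [ 0.8 -0.2 -0.7] g 0.469 q [-0.08  0.53  0.14  2.03 -0.13  0.58  1.72]
```

>>> send_rows(
  motion="0 0 -0.1 0 0 0 0.52;0 0 0 0 0 0 0.5;0 0 0 0 0 0 0.45;0 0 0 0 0 0 0.3;0 0 0 0 0 0 0.1;0 0 0 0 0 0 0;0 0 0 0 0 0 0",
)

```text
t: 9.53
eef_pos: [0.5339, -0.0759, 0.0323]
tool_rot: [0.001, -0.003, 1.0, -0.0]
contact_force: [0.0, 0.1, -0.4]
gripper_width: 0.998
```

```bash
python3 st.py;python3 - <<'E'
from w import *
o,C,im,out=snap("g_wrist")
E
```

```text
t 9.53 p [ 0.5339 -0.0759  0.0323] zax [ 0.003 -0.001 -1.   ] yax [-0.005  1.    -0.001] F [ 0.   0.1 -0.4] g 0.998 q [-0.08  0.54  0.14  2.03 -0.13  0.58  1.72]
```

View pics/g_wrist.png

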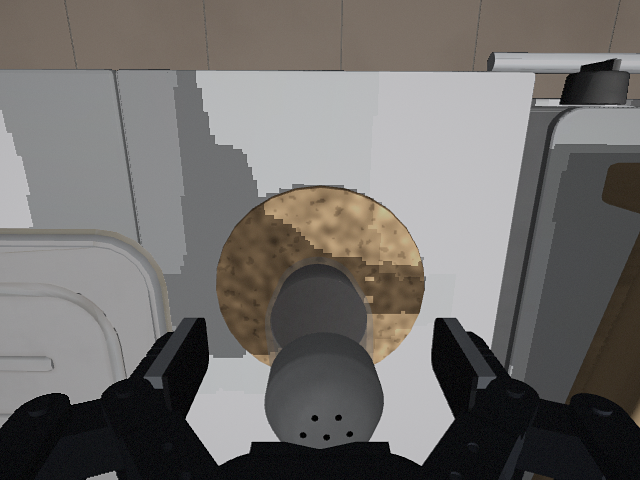

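>>> send_rows(
  motion="0 0 1 0 0 0 0;0 0 1.5 0 0 0 0;0 0 1.5 0 0 0 0",
)

```text
t: 9.83
eef_pos: [0.5311, -0.0757, 0.0714]
tool_rot: [-0.002, -0.003, 1.0, -0.0]
contact_force: [-0.3, 0.6, 0.0]
gripper_width: 0.998
```

>>> send_rows(
  motion="0 0 1.8 0 0 0 0;0 0 1.8 0 0 0 0;0 0 1.5 0 0 0 0",
)

```text
t: 10.08
eef_pos: [0.5303, -0.0758, 0.1261]
tool_rot: [-0.003, -0.003, 1.0, -0.0]
contact_force: [0.0, -0.2, -0.6]
gripper_width: 1.003
```

>>> send_rows(
  motion="0 0.5 2 0 0 0 0.2;-0.5 2 2 0 -3 0 0.65;-1 2.5 1 0 -3 0 0.65;-1 2.5 0.5 0 -3 0 0.65;-1.2 2.5 0 0 -3 0 0.65;-1.2 2.5 0 0 -3 0 0.65;-1.2 2 0 0 -3 0 0.65;-1.2 2 0 0 -3 0 0.65;-0.5 0.5 0 0 -3 0 0.65;0 0 0 0 -1 0 0.65",
)

```text
t: 10.92
eef_pos: [0.4561, 0.0962, 0.1979]
tool_rot: [0.231, 0.001, 0.973, 0.005]
contact_force: [-0.8, 0.2, -1.2]
gripper_width: 0.351
```

```bash
python3 st.py;python3 - <<'E'
from w import *
o,C,im,out=snap("h_wrist")
o,C,im,out=snap("h_top",["shaker","jar_honey","jar_short","jar_tall"],"top")
E
```

```text
t 10.92 p [0.4561 0.0962 0.1979] zax [ 0.45   0.009 -0.893] yax [-0.001  1.     0.01 ] F [-0.8  0.2 -1.2] g 0.351 q [-0.53 -0.03  0.04  2.4   0.55  0.4   0.61]
shaker 0.95 [451. 269.] 387 437 460 259 279
jar_honey 0.91 [376. 260.] 751 362 390 245 277
jar_honey 0.37 [329. 229.] 13182 252 399 182 298
jar_short 0.9 [330. 261.] 1275 310 345 239 282
jar_tall 0.66 [280. 262.] 1338 258 294 238 283
jar_tall 0.45 [451. 269.] 358 437 460 259 278
```

View pics/h_wrist.png

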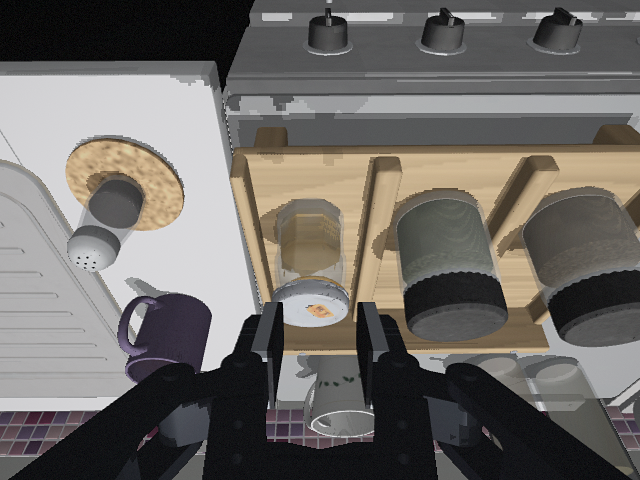

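View pics/h_top.png

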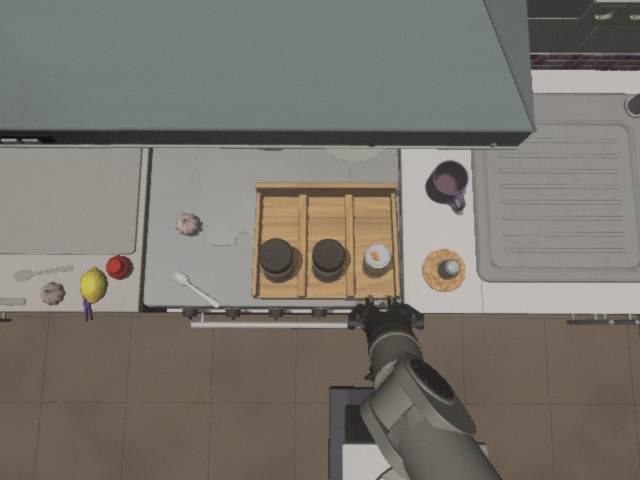

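>>> send_rows(
  motion="0 -0.1 -1.5 0 0 0 0.65;0 -0.1 -2 0 0 0 0.65;0 -0.1 -2 0 0 0 0.65;0.3 0 -2 0 0 0 0.65;0.3 0 -1 0 0 0 0.65",
)

```text
t: 11.63
eef_pos: [0.4703, 0.0915, 0.1204]
tool_rot: [0.234, 0.007, 0.972, 0.005]
contact_force: [0.3, -0.5, 0.4]
gripper_width: 0.351
```

```bash
python3 st.py
```

```text
t 11.63 p [0.4703 0.0915 0.1204] zax [ 0.455  0.007 -0.891] yax [0.01  1.    0.013] F [ 0.3 -0.5  0.4] g 0.351 q [-0.23  0.18 -0.25  2.43  1.2   0.26 -0.04]
```

>>> send_rows(
  motion="0.3 0 -1.2 0 0.4 0 0.65;0.3 0 -1.2 0 0.4 0 0.65;0.2 0 -1.2 0 0.4 0 0.65",
)

```text
t: 11.88
eef_pos: [0.4815, 0.0888, 0.0823]
tool_rot: [0.223, 0.01, 0.975, 0.005]
contact_force: [-0.2, -0.3, 0.6]
gripper_width: 0.346
```

```bash
python3 st.py;python3 - <<'E'
from w import *
o,C,im,out=snap("i_wrist")
o,C,im,out=snap("i_side",[],"side")
E
```

```text
t 11.88 p [0.4815 0.0888 0.0823] zax [ 0.435  0.004 -0.9  ] yax [0.018 1.    0.013] F [-0.2 -0.3  0.6] g 0.346 q [-0.25  0.29 -0.2   2.43  1.51  0.24 -0.34]
```

View pics/i_wrist.png

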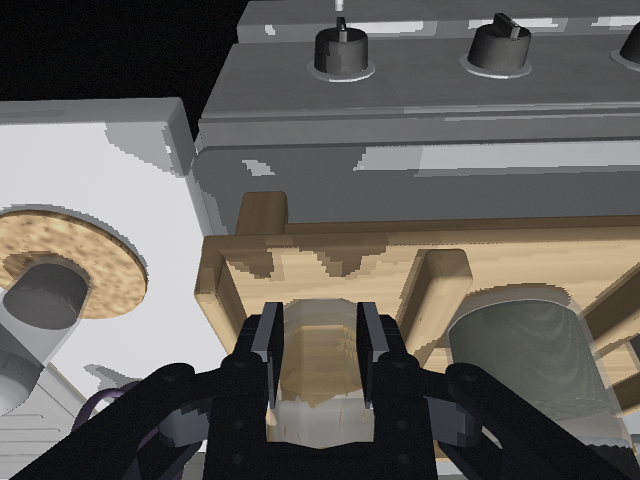

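View pics/i_side.png

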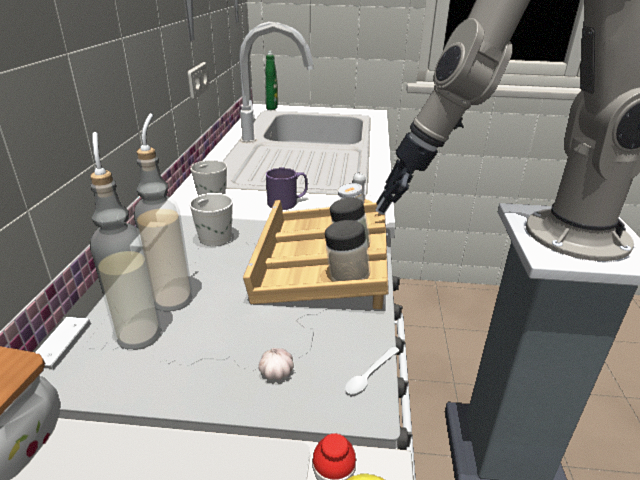

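>>> send_rows(
  motion="0.1 0 -0.8 0 0 0 0.65;0.8 0 -0.3 0 0 -0.2 0.65;1 0 -0.18 0 0 -0.2 0.65;1 0 -0.18 0 0 -0.2 0.65;1 0 -0.18 0 0 -0.2 0.65",
)

```text
t: 12.4
eef_pos: [0.5236, 0.0871, 0.0663]
tool_rot: [0.223, 0.018, 0.975, 0.001]
contact_force: [-0.8, 0.1, -1.3]
gripper_width: 0.35
```

```bash
cat >> st.py <<'E'
R_=rackR(.002);p=R_.T@(o["eef_pos"]-np.array([.578,.1976,.036]));print("rack TCP",np.round(p*1000,1),"lean from normal deg",np.round(np.degrees(np.arccos(-R[:,2]@R_[:,2])),1))
E
python3 st.py
```

```text
t 12.4 p [0.5236 0.0871 0.0663] zax [ 0.434 -0.006 -0.901] yax [0.035 0.999 0.011] F [-0.8  0.1 -1.3] g 0.35 q [-0.23  0.37 -0.18  2.35  1.54  0.23 -0.34]
rack TCP [ -59.  -110.4   20.3] lean from normal deg 35.7
```

>>> send_rows(
  motion="1 0.1 -0.18 0 0 0.4 0.65;1 0.1 -0.18 0 0 0.4 0.65;1 0.1 -0.18 0 0 0.4 0.65;1 0.1 -0.18 0 0 0.4 0.65;1 0.1 -0.18 0 0 0.4 0.65",
)

```text
t: 12.82
eef_pos: [0.5825, 0.0916, 0.0607]
tool_rot: [0.226, 0.002, 0.974, 0.005]
contact_force: [-0.7, 1.0, 0.3]
gripper_width: 0.351
```

```bash
python3 st.py;python3 - <<'E'
from w import *
o,C,im,out=snap("j_wrist")
E
```

```text
t 12.82 p [0.5825 0.0916 0.0607] zax [ 0.44   0.009 -0.898] yax [0.002 1.    0.011] F [-0.7  1.   0.3] g 0.351 q [-0.19  0.45 -0.17  2.23  1.41  0.21 -0.12]
rack TCP [-1.00e-01 -1.06e+02  2.51e+01] lean from normal deg 36.1
```

View pics/j_wrist.png

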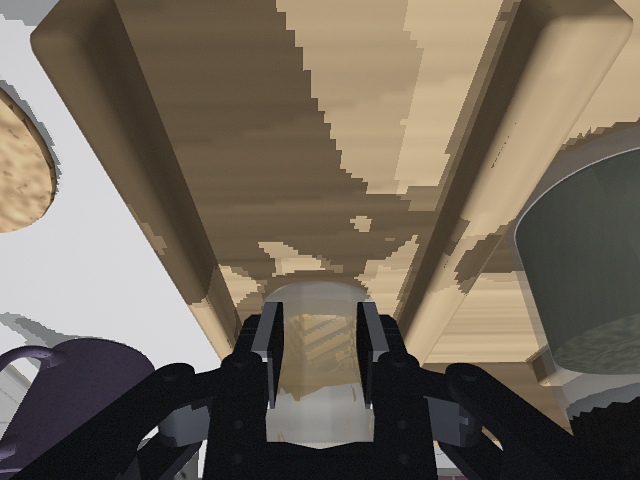

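>>> send_rows(
  motion="1 0 -0.3 0 0 0 0.65;1 0 -0.25 0 0 0 0.65;0.9 0 -0.25 0 0 0 0.65;0.7 0 -0.2 0 0 0 0.65;0.5 0 -0.1 0 0 0 0.65",
)

```text
t: 13.28
eef_pos: [0.6312, 0.0907, 0.0532]
tool_rot: [0.229, 0.004, 0.973, 0.005]
contact_force: [-0.6, 0.3, -0.1]
gripper_width: 0.353
```

```bash
python3 st.py
```

```text
t 13.28 p [0.6312 0.0907 0.0532] zax [ 0.446  0.008 -0.895] yax [0.006 1.    0.011] F [-0.6  0.3 -0.1] g 0.353 q [-0.16  0.51 -0.18  2.13  1.3   0.22  0.02]
rack TCP [  49.2 -107.    26.2] lean from normal deg 36.5
```

>>> send_rows(
  motion="0.5 0 -0.2 0 0 0 0.65;0.4 0 -0.15 0 0 0 0.65",
)

```text
t: 13.45
eef_pos: [0.6419, 0.0905, 0.0506]
tool_rot: [0.23, 0.005, 0.973, 0.005]
contact_force: [-0.8, -1.0, 0.9]
gripper_width: 0.347
```

```bash
python3 st.py
```

```text
t 13.45 p [0.6419 0.0905 0.0506] zax [ 0.447  0.008 -0.894] yax [0.007 1.    0.012] F [-0.8 -1.   0.9] g 0.347 q [-0.15  0.53 -0.19  2.1   1.28  0.22  0.05]
rack TCP [  60.2 -107.2   25.5] lean from normal deg 36.6
```

>>> send_rows(
  motion="0.3 0 -0.1 0 0 0 0.65",
)

```text
t: 13.53
eef_pos: [0.6454, 0.0904, 0.0497]
tool_rot: [0.23, 0.005, 0.973, 0.005]
contact_force: [-1.2, -0.2, 1.3]
gripper_width: 0.354
```

>>> send_rows(
  motion="0.2 0 -0.1 0 0 0 0.65",
)

```text
t: 13.62
eef_pos: [0.6478, 0.0904, 0.0488]
tool_rot: [0.23, 0.005, 0.973, 0.005]
contact_force: [-0.1, -0.4, -0.4]
gripper_width: 0.355
```

>>> send_rows(
  motion="0.2 0 -0.1 0 0 0 0.65",
)

```text
t: 13.7
eef_pos: [0.6495, 0.0903, 0.0475]
tool_rot: [0.23, 0.005, 0.973, 0.005]
contact_force: [-5.9, -1.3, -0.1]
gripper_width: 0.346
```

```bash
python3 st.py
```

```text
t 13.7 p [0.6495 0.0903 0.0475] zax [ 0.447  0.007 -0.895] yax [0.007 1.    0.012] F [-5.9 -1.3 -0.1] g 0.346 q [-0.14  0.54 -0.19  2.09  1.28  0.22  0.06]
rack TCP [  68.2 -107.4   23.7] lean from normal deg 36.6
```

>>> send_rows(
  motion="0.2 0 -0.05 0 0 0 0.65",
)

```text
t: 13.78
eef_pos: [0.6501, 0.0901, 0.0459]
tool_rot: [0.228, 0.005, 0.974, 0.005]
contact_force: [-6.8, 0.3, 0.2]
gripper_width: 0.347
```

```bash
python3 st.py;python3 - <<'E'
from w import *
o,C,im,out=snap("k_side",[],"side")
o,C,im,out=snap("k_top",[],"top")
a=cv2.resize(cv2.imread("pics/k_side.png")[170:310,235:435],None,fx=4,fy=4,interpolation=cv2.INTER_CUBIC);cv2.imwrite("pics/k_side2.png",a)
a=cv2.resize(cv2.imread("pics/k_top.png")[170:310,240:440],None,fx=4,fy=4,interpolation=cv2.INTER_CUBIC);cv2.imwrite("pics/k_top2.png",a)
E
```

```text
t 13.78 p [0.6501 0.0901 0.0459] zax [ 0.445  0.007 -0.896] yax [0.007 1.    0.011] F [-6.8  0.3  0.2] g 0.347 q [-0.14  0.55 -0.19  2.08  1.27  0.23  0.07]
rack TCP [  69.1 -107.7   22.3] lean from normal deg 36.4
```

View pics/k_side2.png

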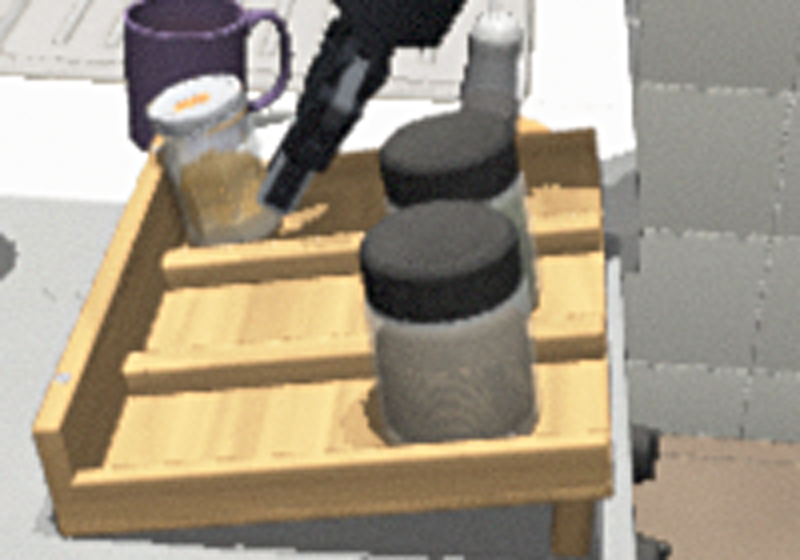

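View pics/k_top2.png

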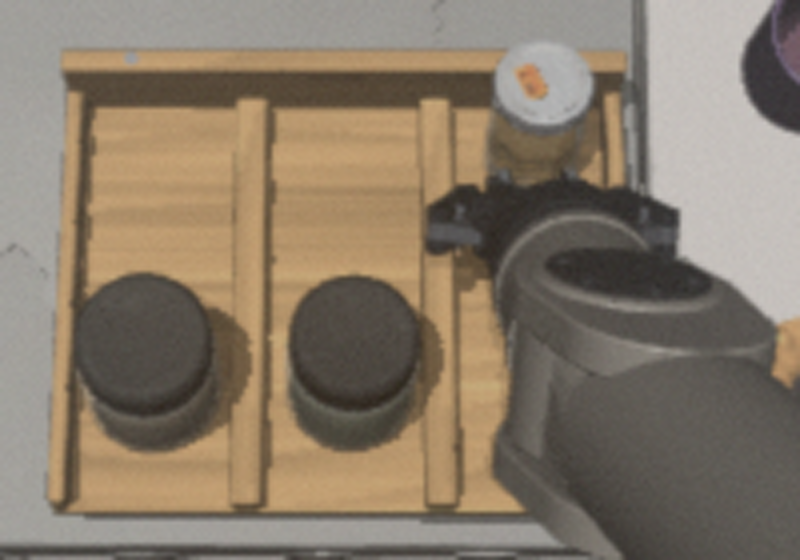

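>>> send_rows(
  motion="-0.8 0 0.2 0 0 0 0.65;-1.5 0 0.5 0 0 0 0.65;-2 0 1 0 0 0 0.65;-2.5 0 1.2 0 0 0 0.65;-2.5 0 1.5 0 0 0 0.65;-2.5 0 1.5 0 0 0 0.65;-2 0 1.5 0 0 0 0.65;-1.5 0 1.5 0 0 0 0.65",
)

```text
t: 14.55
eef_pos: [0.495, 0.09, 0.1362]
tool_rot: [0.229, 0.005, 0.973, 0.004]
contact_force: [0.2, -0.2, 0.6]
gripper_width: 0.35
```

```bash
python3 st.py
```

```text
t 14.55 p [0.495  0.09   0.1362] zax [ 0.446  0.006 -0.895] yax [0.007 1.    0.01 ] F [ 0.2 -0.2  0.6] g 0.35 q [-0.1   0.19 -0.34  2.36  0.97  0.3   0.24]
rack TCP [ -99.4 -107.4   84.2] lean from normal deg 36.5
```

>>> send_rows(
  motion="-0.8 0 1.5 0 0 0 0.65;-0.8 1 1 0 0 0 0.65;-0.8 2 0.5 0 0 0 0.65;-0.5 2.5 0 0 0 0 0.65;-0.3 2.5 0 0 0 0 0.65;0 1.8 0 0 0 0 0.65;0 0.8 0 0 0 0 0.65;0 0 0 0 0 0 0.65",
)

```text
t: 15.22
eef_pos: [0.4616, 0.2001, 0.1762]
tool_rot: [0.236, 0.006, 0.972, 0.005]
contact_force: [-0.1, -0.4, -0.5]
gripper_width: 0.353
```

```bash
python3 st.py;python3 - <<'E'
from w import *
o,C,im,out=snap("l_wrist")
E
```

```text
t 15.22 p [0.4616 0.2001 0.1762] zax [ 0.459  0.008 -0.889] yax [0.009 1.    0.014] F [-0.1 -0.4 -0.5] g 0.353 q [-0.26  0.14 -0.5   2.3   0.86  0.51  0.09]
rack TCP [-139.1    2.7  117.8] lean from normal deg 37.3
```

View pics/l_wrist.png

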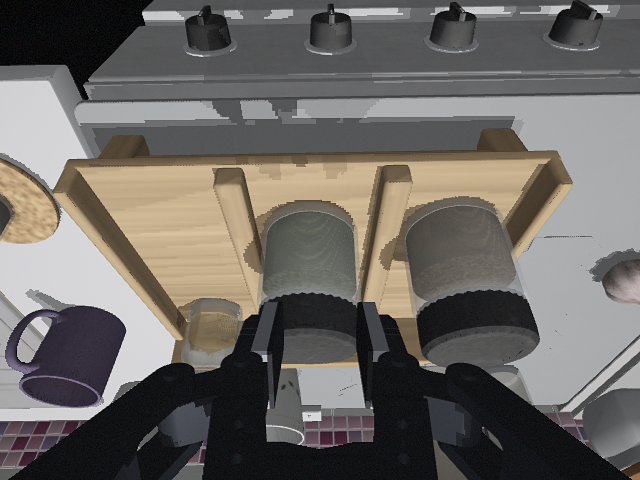

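>>> send_rows(
  motion="0.1 -0.3 -1.5 0 0 0 0.65;0.2 -0.2 -2 0 0 0 0.65;0.2 -0.1 -2 0 0 0 0.65;0.3 0 -1.8 0 0 0 0.65;0.2 0 -1.3 0 0 0 0.65",
)

```text
t: 15.68
eef_pos: [0.4748, 0.1866, 0.0904]
tool_rot: [0.239, 0.01, 0.971, 0.004]
contact_force: [0.5, 0.1, -0.6]
gripper_width: 0.352
```

```bash
python3 st.py
```

```text
t 15.68 p [0.4748 0.1866 0.0904] zax [ 0.464  0.004 -0.886] yax [0.018 1.    0.013] F [ 0.5  0.1 -0.6] g 0.352 q [-0.35  0.32 -0.39  2.37  1.39  0.42 -0.43]
rack TCP [-111.2  -10.8   35.6] lean from normal deg 37.7
```

>>> send_rows(
  motion="0 0.4 -0.6 0 0 0.4 0.65;0.1 0.4 -0.6 0 0 0.4 0.65;0.8 0.1 -0.3 0 0.3 0.2 0.65;0.8 0 -0.2 0 0.3 0 0.65",
)

```text
t: 16.02
eef_pos: [0.4902, 0.1868, 0.068]
tool_rot: [0.229, 0.003, 0.973, 0.001]
contact_force: [0.6, 0.3, 0.0]
gripper_width: 0.352
```

```bash
python3 st.py;python3 - <<'E'
from w import *
o,C,im,out=snap("m_wrist")
E
```

```text
t 16.02 p [0.4902 0.1868 0.068 ] zax [ 0.446  0.001 -0.895] yax [0.006 1.    0.004] F [0.6 0.3 0. ] g 0.352 q [-0.34  0.39 -0.37  2.34  1.46  0.41 -0.45]
rack TCP [-92.  -10.7  16.2] lean from normal deg 36.5
```

View pics/m_wrist.png

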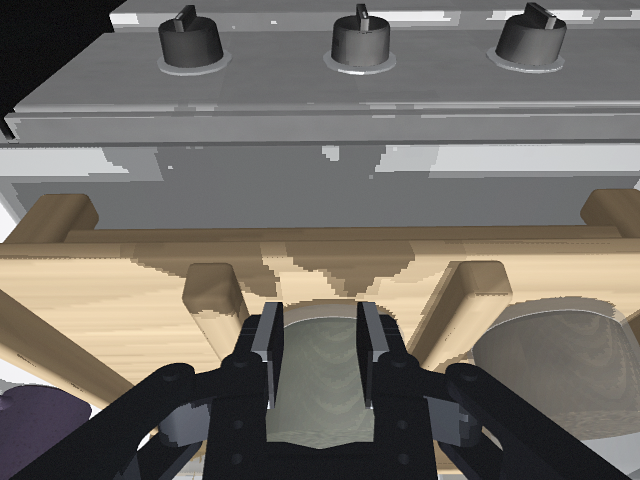

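>>> send_rows(
  motion="-0.4 0.5 0.1 0 0 0 0.65;-0.2 0.5 0.1 0 0 0 0.65;0 0.2 0 0 0 0 0.65;0 0 0 0 0 0 0.65",
)

```text
t: 16.4
eef_pos: [0.4871, 0.1964, 0.0712]
tool_rot: [0.23, 0.007, 0.973, 0.0]
contact_force: [-0.8, -0.8, -0.1]
gripper_width: 0.349
```

```bash
python3 st.py
```

```text
t 16.4 p [0.4871 0.1964 0.0712] zax [ 0.448 -0.003 -0.894] yax [0.014 1.    0.004] F [-0.8 -0.8 -0.1] g 0.349 q [-0.35  0.39 -0.38  2.33  1.42  0.43 -0.45]
rack TCP [-95.7  -1.1  18.9] lean from normal deg 36.6
```

>>> send_rows(
  motion="0.7 0 -0.15 0 0 0.1 0.65;1 0 -0.2 0 0 0.1 0.65;1 0 -0.2 0 0 0.1 0.65;1 0 -0.2 0 0 0.1 0.65;1 0 -0.2 0 0 0.1 0.65",
)

```text
t: 16.82
eef_pos: [0.5366, 0.197, 0.062]
tool_rot: [0.231, 0.0, 0.973, 0.002]
contact_force: [-1.1, 0.2, -0.2]
gripper_width: 0.352
```

```bash
python3 st.py
```

```text
t 16.82 p [0.5366 0.197  0.062 ] zax [ 0.449  0.003 -0.894] yax [0.    1.    0.004] F [-1.1  0.2 -0.2] g 0.352 q [-0.32  0.45 -0.34  2.24  1.42  0.41 -0.35]
rack TCP [-45.3  -0.5  18.4] lean from normal deg 36.7
```

>>> send_rows(
  motion="1 0 -0.2 0 0 0 0.65;1 0 -0.2 0 0 0 0.65;1 0 -0.2 0 0 0 0.65;1 0 -0.2 0 0 0 0.65;0.9 0 -0.2 0 0 0 0.65",
)

```text
t: 17.23
eef_pos: [0.5926, 0.196, 0.0502]
tool_rot: [0.231, 0.001, 0.973, 0.001]
contact_force: [-0.7, 0.5, 1.3]
gripper_width: 0.352
```

```bash
python3 st.py;python3 - <<'E'
from w import *
o,C,im,out=snap("n_wrist")
E
```

```text
t 17.23 p [0.5926 0.196  0.0502] zax [ 0.449  0.002 -0.894] yax [0.002 1.    0.003] F [-0.7  0.5  1.3] g 0.352 q [-0.28  0.53 -0.32  2.13  1.38  0.39 -0.23]
rack TCP [11.9 -1.6 16.6] lean from normal deg 36.7
```

View pics/n_wrist.png

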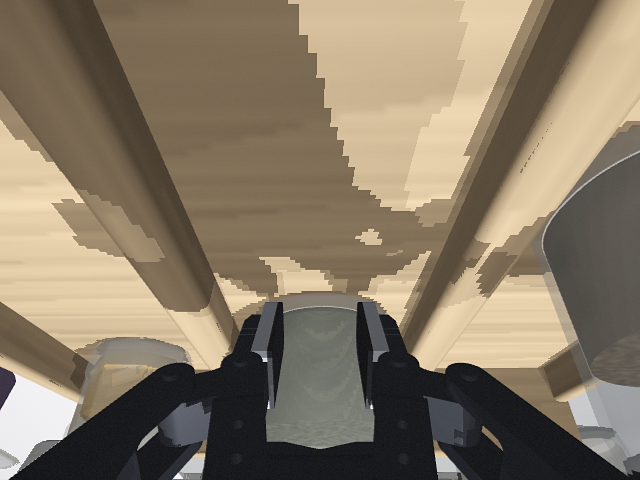

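>>> send_rows(
  motion="0.8 0.05 -0.1 0 0 0 0.65;0.7 0 -0.1 0 0 0 0.65;0.6 0 -0.1 0 0 0 0.65;0.4 0 -0.1 0 0 0 0.65",
)

```text
t: 17.62
eef_pos: [0.621, 0.1957, 0.0449]
tool_rot: [0.23, 0.002, 0.973, 0.001]
contact_force: [-0.8, 0.4, 0.7]
gripper_width: 0.354
```

```bash
python3 st.py
```

```text
t 17.62 p [0.621  0.1957 0.0449] zax [ 0.449  0.001 -0.894] yax [0.004 1.    0.003] F [-0.8  0.4  0.7] g 0.354 q [-0.26  0.56 -0.31  2.08  1.34  0.39 -0.16]
rack TCP [40.8 -1.9 16.3] lean from normal deg 36.7
```

>>> send_rows(
  motion="0.4 0 -0.05 0 0 0 0.65",
)

```text
t: 17.7
eef_pos: [0.6252, 0.1957, 0.0441]
tool_rot: [0.23, 0.002, 0.973, 0.001]
contact_force: [-0.5, 0.3, 0.2]
gripper_width: 0.347
```

>>> send_rows(
  motion="0.3 0 -0.05 0 0 0 0.65",
)

```text
t: 17.78
eef_pos: [0.6286, 0.1957, 0.0436]
tool_rot: [0.23, 0.002, 0.973, 0.001]
contact_force: [-0.9, 0.6, 1.2]
gripper_width: 0.346
```

>>> send_rows(
  motion="0.2 0 -0.05 0 0 0 0.65",
)

```text
t: 17.87
eef_pos: [0.6308, 0.1957, 0.0431]
tool_rot: [0.23, 0.002, 0.973, 0.001]
contact_force: [-1.1, -0.3, 2.0]
gripper_width: 0.35
```

>>> send_rows(
  motion="0.2 0 -0.05 0 0 0 0.65",
)

```text
t: 17.95
eef_pos: [0.6329, 0.1958, 0.0426]
tool_rot: [0.23, 0.002, 0.973, 0.001]
contact_force: [-2.5, -0.1, 1.2]
gripper_width: 0.354
```

```bash
python3 st.py
```

```text
t 17.95 p [0.6329 0.1958 0.0426] zax [ 0.448  0.001 -0.894] yax [0.004 1.    0.003] F [-2.5 -0.1  1.2] g 0.354 q [-0.25  0.58 -0.31  2.05  1.32  0.39 -0.13]
rack TCP [52.9 -1.9 16. ] lean from normal deg 36.7
```

>>> send_rows(
  motion="0.2 0 -0.03 0 0 0 0.65",
)

```text
t: 18.03
eef_pos: [0.6336, 0.196, 0.0416]
tool_rot: [0.229, 0.002, 0.973, 0.001]
contact_force: [-11.1, -0.8, 4.3]
gripper_width: 0.351
```

>>> send_rows(
  motion="0.2 0 0 0 0 0 0.65",
)

```text
t: 18.12
eef_pos: [0.6337, 0.1962, 0.0409]
tool_rot: [0.228, 0.001, 0.974, 0.001]
contact_force: [-13.3, -2.3, 10.6]
gripper_width: 0.347
```

>>> send_rows(
  motion="-0.8 0 0.3 0 0 0 0.65;-1.5 0 0.6 0 0 0 0.65;-2.5 0 1 0 0 0 0.65;-2.5 0 1.5 0 0 0 0.65;-2.5 0 1.5 0 0 0 0.65;-2.5 0 1.8 0 0 0 0.65;-2 0 2 0 0 0 0.65;-1.5 0 2 0 0 0 0.65;-0.8 0 1.5 0 0 0 0.65",
)

```text
t: 18.87
eef_pos: [0.4572, 0.1931, 0.1634]
tool_rot: [0.226, 0.001, 0.974, -0.001]
contact_force: [0.9, -0.3, -0.5]
gripper_width: 0.347
```

```bash
python3 st.py
```

```text
t 18.87 p [0.4572 0.1931 0.1634] zax [ 0.44  -0.003 -0.898] yax [ 0.002  1.    -0.003] F [ 0.9 -0.3 -0.5] g 0.347 q [-0.24  0.16 -0.51  2.31  0.88  0.5   0.09]
rack TCP [-141.2   -4.3  104.4] lean from normal deg 36.2
```

>>> send_rows(
  motion="0 1 0.8 0 0 0 0.65;0 2 0 0 0 0 0.65;0 2.5 0 0 0 0 0.65;0 2.5 0 0 0 0 0.65;0 1.8 0 0 0 0 0.65;0 1 0 0 0 0 0.65;0 0 0 0 0 0 0.65",
)

```text
t: 19.45
eef_pos: [0.4541, 0.3035, 0.1792]
tool_rot: [0.232, 0.002, 0.973, -0.001]
contact_force: [1.0, -0.4, -0.9]
gripper_width: 0.349
```

```bash
python3 st.py;python3 - <<'E'
from w import *
o,C,im,out=snap("p_wrist")
E
```

```text
t 19.45 p [0.4541 0.3035 0.1792] zax [ 0.452 -0.003 -0.892] yax [ 0.004  1.    -0.001] F [ 1.  -0.4 -0.9] g 0.349 q [-0.41  0.25 -0.58  2.17  0.89  0.68 -0.08]
rack TCP [-146.8  106.1  119.4] lean from normal deg 36.9
```

View pics/p_wrist.png

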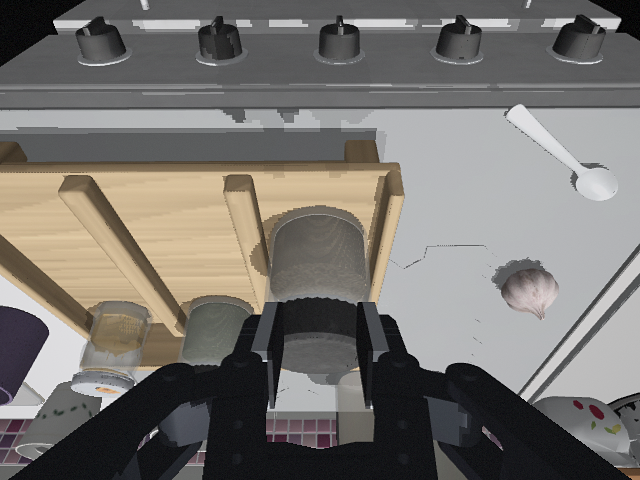

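>>> send_rows(
  motion="0.1 0.1 -1.5 0 0 0 0.65;0.3 0.1 -2 0 0 0 0.65;0.3 0.1 -2 0 0 0 0.65;0.3 0.1 -1.8 0 0 0 0.65;0.2 0.1 -1 0 0 0 0.65",
)

```text
t: 19.92
eef_pos: [0.468, 0.3, 0.0958]
tool_rot: [0.235, 0.005, 0.972, -0.003]
contact_force: [0.6, -0.6, -0.0]
gripper_width: 0.354
```

```bash
python3 st.py
```

```text
t 19.92 p [0.468  0.3    0.0958] zax [ 0.456 -0.008 -0.89 ] yax [ 0.011  1.    -0.004] F [ 0.6 -0.6 -0. ] g 0.354 q [-0.49  0.41 -0.48  2.21  1.19  0.61 -0.38]
rack TCP [-118.5  102.7   39.8] lean from normal deg 37.2
```

>>> send_rows(
  motion="0.2 0.2 -1 0 0 0.3 0.65;0.3 0.2 -0.9 0 0 0.3 0.65;0.4 0.1 -0.2 0 0 0 0.65;0 0 0 0 0 0 0.65",
)

```text
t: 20.25
eef_pos: [0.477, 0.2959, 0.0705]
tool_rot: [0.233, 0.001, 0.973, -0.007]
contact_force: [0.8, -0.4, 0.3]
gripper_width: 0.348
```

```bash
python3 st.py;python3 - <<'E'
from w import *
o,C,im,out=snap("q_wrist")
E
```

```text
t 20.25 p [0.477  0.2959 0.0705] zax [ 0.453 -0.014 -0.892] yax [ 0.006  1.    -0.013] F [ 0.8 -0.4  0.3] g 0.348 q [-0.5   0.46 -0.45  2.21  1.28  0.59 -0.44]
rack TCP [-105.3   98.5   16.4] lean from normal deg 36.9
```

View pics/q_wrist.png

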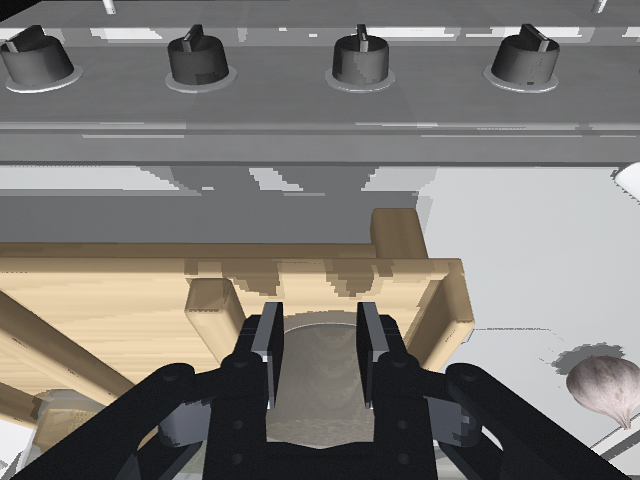

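>>> send_rows(
  motion="0 0.4 0.1 0.3 0 0 0.65;0 0.4 0.1 0.3 0 0 0.65;0 0.1 0 0.2 0 0 0.65;0 0 0 0 0 0 0.65",
)

```text
t: 20.63
eef_pos: [0.4773, 0.3047, 0.0752]
tool_rot: [0.234, 0.004, 0.972, 0.001]
contact_force: [-0.1, -0.3, 0.2]
gripper_width: 0.352
```

```bash
python3 st.py
```

```text
t 20.63 p [0.4773 0.3047 0.0752] zax [ 0.455 -0.001 -0.891] yax [0.008 1.    0.003] F [-0.1 -0.3  0.2] g 0.352 q [-0.5   0.45 -0.46  2.2   1.27  0.59 -0.45]
rack TCP [-105.7  107.3   21.1] lean from normal deg 37.1
```

>>> send_rows(
  motion="0.8 -0.05 -0.2 0 0 0.1 0.65;0.9 0 -0.2 0 0 0.1 0.65;0.9 0 -0.2 0 0 0.1 0.65;1 0 -0.2 0 0 0.1 0.65;1 0 -0.2 0 0 0.1 0.65;1 0 -0.2 0 0 0 0.65",
)

```text
t: 21.13
eef_pos: [0.5376, 0.3052, 0.0633]
tool_rot: [0.234, -0.002, 0.972, 0.003]
contact_force: [-1.2, 0.6, 1.8]
gripper_width: 0.349
```

```bash
python3 st.py
```

```text
t 21.13 p [0.5376 0.3052 0.0633] zax [ 0.456  0.006 -0.89 ] yax [-0.005  1.     0.004] F [-1.2  0.6  1.8] g 0.349 q [-0.45  0.52 -0.42  2.11  1.29  0.55 -0.34]
rack TCP [-44.4 107.7  19.9] lean from normal deg 37.1
```

>>> send_rows(
  motion="1 -0.05 -0.2 0 0 0 0.65;1 -0.05 -0.2 0 0 0 0.65;1 0 -0.2 0 0 0 0.65;1 0 -0.2 0 0 0 0.65;0.9 0 -0.18 0 0 0 0.65",
)

```text
t: 21.55
eef_pos: [0.5931, 0.3036, 0.052]
tool_rot: [0.234, -0.001, 0.972, 0.003]
contact_force: [-1.3, 0.5, 2.2]
gripper_width: 0.351
```

```bash
python3 st.py;python3 - <<'E'
from w import *
o,C,im,out=snap("r_wrist")
E
```

```text
t 21.55 p [0.5931 0.3036 0.052 ] zax [ 0.456  0.006 -0.89 ] yax [-0.004  1.     0.005] F [-1.3  0.5  2.2] g 0.351 q [-0.4   0.59 -0.4   2.01  1.27  0.53 -0.24]
rack TCP [ 12.3 106.   18.5] lean from normal deg 37.1
```

View pics/r_wrist.png

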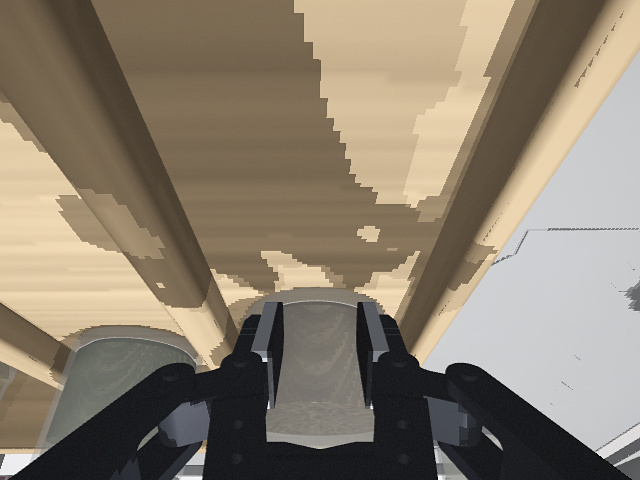

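>>> send_rows(
  motion="0.8 0 -0.15 0 0 0 0.65;0.7 0 -0.12 0 0 0 0.65;0.5 0 -0.1 0 0 0 0.65;0.4 0 -0.08 0 0 0 0.65",
)

```text
t: 21.93
eef_pos: [0.6207, 0.3024, 0.046]
tool_rot: [0.234, -0.0, 0.972, 0.002]
contact_force: [-0.8, 0.4, 0.2]
gripper_width: 0.348
```

>>> send_rows(
  motion="0.3 0 -0.05 0 0 0 0.65",
)

```text
t: 22.02
eef_pos: [0.624, 0.3023, 0.0453]
tool_rot: [0.234, -0.0, 0.972, 0.002]
contact_force: [-0.4, -0.2, 0.3]
gripper_width: 0.352
```

>>> send_rows(
  motion="0.2 0 -0.05 0 0 0 0.65",
)

```text
t: 22.1
eef_pos: [0.6264, 0.3023, 0.0447]
tool_rot: [0.234, -0.0, 0.972, 0.002]
contact_force: [-1.8, -0.1, 1.3]
gripper_width: 0.348
```

>>> send_rows(
  motion="0.2 0 -0.04 0 0 0 0.65",
)

```text
t: 22.18
eef_pos: [0.6284, 0.3024, 0.0442]
tool_rot: [0.234, -0.0, 0.972, 0.002]
contact_force: [-1.1, -0.9, 1.4]
gripper_width: 0.351
```

```bash
python3 st.py
```

```text
t 22.18 p [0.6284 0.3024 0.0442] zax [ 0.455  0.004 -0.891] yax [-0.002  1.     0.003] F [-1.1 -0.9  1.4] g 0.351 q [-0.37  0.64 -0.39  1.95  1.25  0.53 -0.17]
rack TCP [ 48.4 104.7  16.9] lean from normal deg 37.1
```

>>> send_rows(
  motion="0.2 0 -0.04 0 0 0 0.65",
)

```text
t: 22.27
eef_pos: [0.6302, 0.3026, 0.0438]
tool_rot: [0.234, -0.001, 0.972, 0.002]
contact_force: [-7.7, -0.7, 5.1]
gripper_width: 0.35
```

>>> send_rows(
  motion="0.2 0 -0.04 0 0 0 0.65",
)

```text
t: 22.35
eef_pos: [0.6306, 0.3028, 0.043]
tool_rot: [0.233, -0.001, 0.973, 0.002]
contact_force: [-15.7, -3.4, 11.8]
gripper_width: 0.349
```

>>> send_rows(
  motion="0.2 0 -0.02 0 0 0 0.65",
)

```text
t: 22.43
eef_pos: [0.6306, 0.3029, 0.0426]
tool_rot: [0.232, -0.001, 0.973, 0.001]
contact_force: [-15.1, -4.2, 13.1]
gripper_width: 0.35
```

>>> send_rows(
  motion="-0.5 0 0.1 0 0 0 0.65;-1 0 0.3 0 0 0 0.65;-2 0 0.8 0 0 0 0.65;-2.5 0 1.2 0 0 0 0.65;-2.5 0 1.5 0 0 0 0.65;-2.5 0 1.5 0 0 0 0.65;-2.5 0 2 0 0 0 0.65;-2.5 0 2 0 0 0 0.65;-2.5 0 2 0 0 0 0.65;-2 0 2 0 2 0 0.65;-1 0 1 0 2 0 0.65;0 0 0 0 0 0 0.65",
)

```text
t: 23.43
eef_pos: [0.4003, 0.3001, 0.1926]
tool_rot: [0.199, -0.004, 0.98, 0.0]
contact_force: [0.5, -0.5, 0.4]
gripper_width: 0.351
```

```bash
python3 st.py;python3 - <<'E'
from w import *
snap("s_wrist")
o,C,im,out=snap("s_side",["jar_tall","shaker"],"side")
o,C,im,out=snap("s_top",["jar_tall","jar_short","jar_honey","shaker","mug","spoon","garlic"],"top")
a=cv2.resize(cv2.imread("pics/s_side.png")[160:310,235:435],None,fx=4,fy=4,interpolation=cv2.INTER_CUBIC);cv2.imwrite("pics/s_side2.png",a)
a=cv2.resize(cv2.imread("pics/s_top.png")[160:310,240:480],None,fx=3.3,fy=3.3,interpolation=cv2.INTER_CUBIC);cv2.imwrite("pics/s_top2.png",a)
E
```

```text
t 23.43 p [0.4003 0.3001 0.1926] zax [ 0.389  0.002 -0.921] yax [-0.008  1.    -0.001] F [ 0.5 -0.5  0.4] g 0.351 q [-0.38  0.17 -0.65  2.2   0.71  0.71  0.04]
rack TCP [-202.   102.8  123.4] lean from normal deg 32.9
jar_tall 0.76 [277. 256.] 2298 252 300 226 286
shaker 0.73 [358. 190.] 470 349 366 172 203
jar_tall 0.57 [278. 202.] 1348 261 296 179 225
jar_short 0.71 [329. 201.] 1209 310 342 180 224
jar_short 0.42 [451. 269.] 339 438 459 259 277
shaker 0.78 [450. 269.] 373 437 460 258 277
mug 0.91 [448. 180.] 1569 425 467 159 211
spoon 0.68 [185. 284.] 326 171 218 271 307
spoon 0.28 [327. 253.] 13268 252 399 182 298
garlic 0.92 [188. 224.] 412 176 198 213 235
garlic 0.72 [373. 200.] 809 360 387 184 220
```

View pics/s_side2.png

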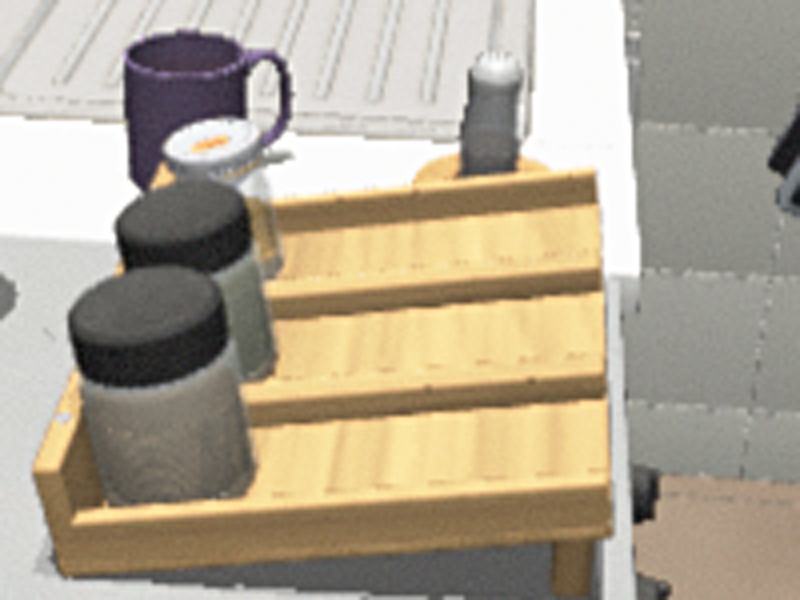

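View pics/s_top2.png

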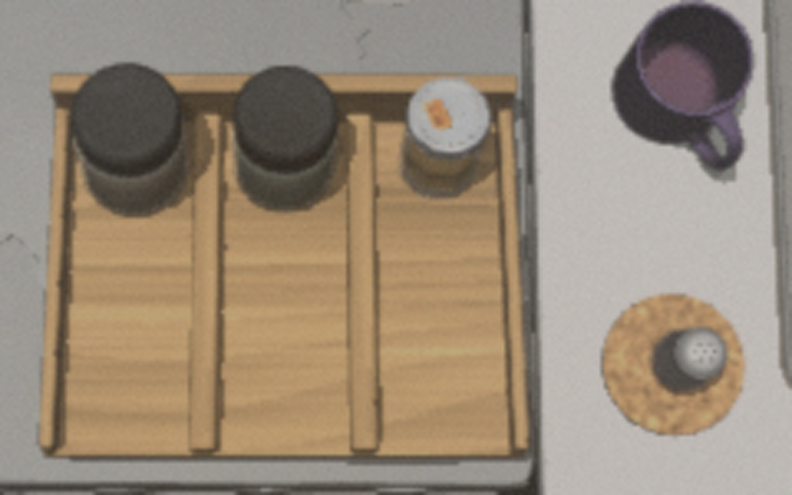

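View pics/s_wrist.png

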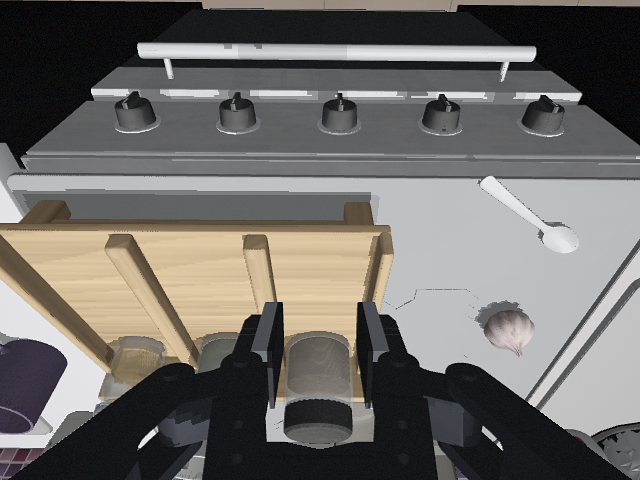

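Run:
```python
from h import *
C=cam("top");R=Ro.from_euler('z',.0008).as_matrix()@Ro.from_euler('y',.175).as_matrix();o=np.array([.5788,.1976,.0247])
im=cv2.imread("pics/s_top.png");big=cv2.resize(im[160:260,240:420],None,fx=4.4,fy=4.4,interpolation=cv2.INTER_CUBIC)
a=np.linspace(0,2*np.pi,60)
for r,h,x,y in ((.038,.102,.088,.106),(.036,.097,.090,-.002),(.0275,.086,.098,-.106)):
    for z in (0,h):
        P=np.c_[x+r*np.cos(a),y+r*np.sin(a),0*a+z]@R.T+o
        p=((proj(P,C)-[240,160]+.5)*4.4).astype(np.int32);cv2.polylines(big,[p],True,(0,255,0) if z else (255,255,0),1)
        print(x,z,proj(R@[x,y,z]+o,C))
cv2.imwrite("pics/s_ov.png",big)
```

```text
0.088 0 [[280.64036553 212.51216255]]
0.088 0.102 [[276.95419287 194.24036456]]
0.09 0 [[326.77626849 211.89411292]]
0.09 0.097 [[327.19116204 194.55621474]]
0.098 0 [[371.06001451 208.91088137]]
0.098 0.086 [[374.7038067  193.50472212]]
```

View pics/s_ov.png

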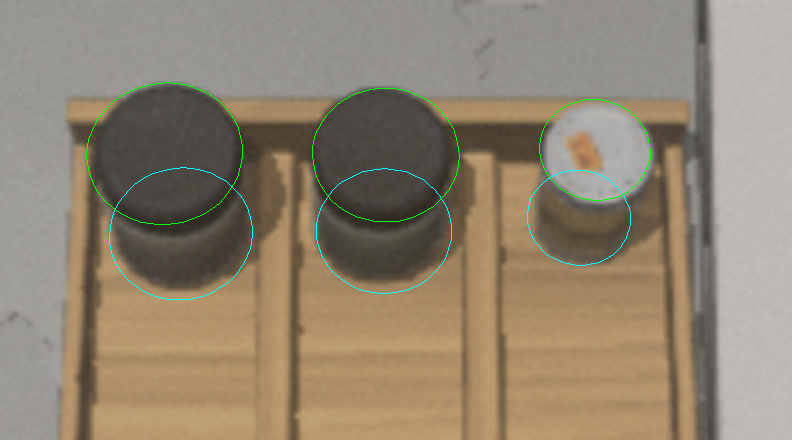

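Run:
```python
import cv2,numpy as np
for n in ("k_top","s_top","a_top"):
    im=cv2.imread(f"pics/{n}.png").astype(int)
    s=im.max(2)-im.min(2); m=((s<32)&(im.mean(2)>125)).astype(np.uint8)
    w=np.zeros_like(m); w[175:285,358:392]=1
    m=m*w; k,l,st,c=cv2.connectedComponentsWithStats(m)
    for i in np.argsort(-st[1:,4])[:2]+1: print(n,st[i],c[i])
    cv2.imwrite(f"pics/cr_{n}.png",cv2.resize(cv2.imread(f"pics/{n}.png")[175:225,350:400],None,fx=8,fy=8,interpolation=cv2.INTER_NEAREST))
a=cv2.hconcat([cv2.imread("pics/cr_k_top.png"),cv2.imread("pics/cr_s_top.png")]);cv2.imwrite("pics/cr.png",a)
```

```text
k_top [358 175  34  26 584] [375.56164384 185.36472603]
k_top [390 245   2   1   2] [390.5 245. ]
s_top [358 175  34  31 638] [375.4968652  187.78369906]
a_top [365 244  26  24 429] [377.91608392 255.50582751]
a_top [358 175  34  11 268] [374.93656716 178.51119403]
```

View pics/cr.png

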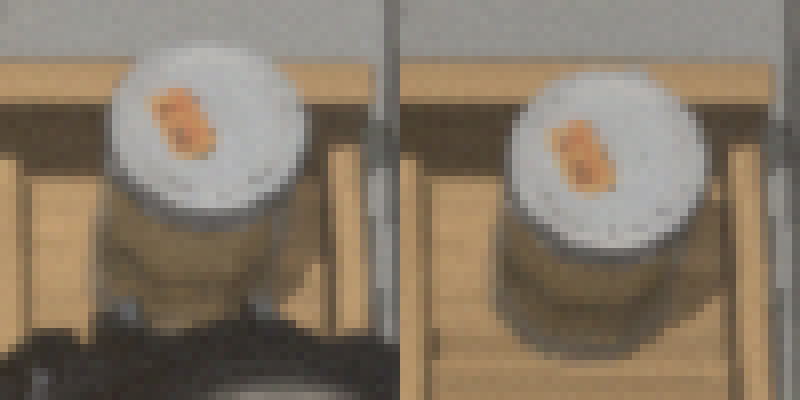

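>>> send_rows(
  motion="0.5 -1 0 0 0 0 0.65;1.2 -2 0 0 -0.5 0 0.65;1.6 -2.5 0 0 -0.5 0 0.65;1.6 -2.5 0 0 -0.5 0 0.65;1.6 -2.5 0 0 -0.5 0 0.65;1.6 -2.5 0 0 -0.5 0 0.65;1.6 -2.5 0 0 -0.5 0 0.65;1.6 -2.5 0 0 -0.5 0 0.65;1.2 -1.5 0 0 0 0 0.65;0.5 -0.5 0 0 0 0 0.65;0 0 0 0 0 0 0.65",
)

```text
t: 24.95
eef_pos: [0.5354, 0.0906, 0.1897]
tool_rot: [0.229, -0.006, 0.973, -0.0]
contact_force: [0.7, -0.3, 0.1]
gripper_width: 0.35
```

```bash
python3 st.py
```

```text
t 24.95 p [0.5354 0.0906 0.1897] zax [ 0.445  0.002 -0.895] yax [-0.011  1.    -0.003] F [ 0.7 -0.3  0.1] g 0.35 q [ 0.04  0.16 -0.45  2.23  0.63  0.41  0.65]
rack TCP [ -68.9 -106.9  143.9] lean from normal deg 36.5
```

>>> send_rows(
  motion="0.6 0 -1.5 0 0 0 0.65;0.7 0 -2 0 0 0 0.65;0.7 0 -2 0 0 0 0.65;0.7 0 -2 0 0 0 0.65;0.6 0 -1.5 0 0 0 0.65;0.5 0 -1.2 0 0 0 0.65",
)

```text
t: 25.45
eef_pos: [0.5754, 0.094, 0.0872]
tool_rot: [0.232, -0.006, 0.973, 0.002]
contact_force: [1.0, 1.0, 0.4]
gripper_width: 0.347
```

```bash
python3 st.py;python3 - <<'E'
from w import *
o,C,im,out=snap("t_wrist")
E
```

```text
t 25.45 p [0.5754 0.094  0.0872] zax [ 0.451  0.006 -0.893] yax [-0.012  1.     0.001] F [1.  1.  0.4] g 0.347 q [-0.2   0.39 -0.18  2.24  1.24  0.23  0.05]
rack TCP [ -11.7 -103.6   49.9] lean from normal deg 36.8
```

View pics/t_wrist.png

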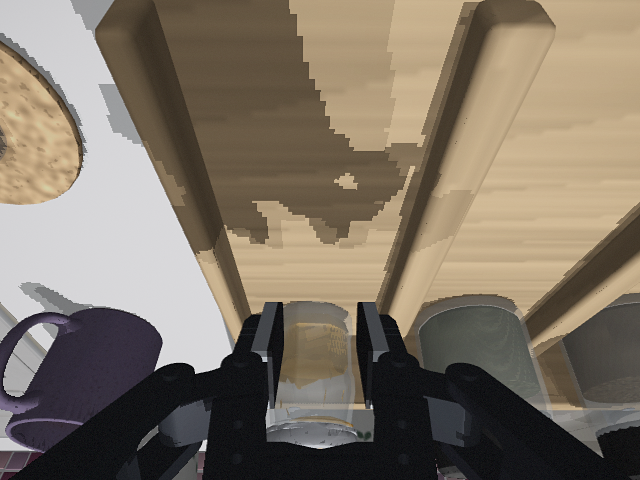

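>>> send_rows(
  motion="-0.2 -0.1 -1.3 0 0 -0.2 0.65;-0.2 -0.1 -1.2 0 0 -0.2 0.65;-0.1 0 -0.7 0 0 -0.2 0.65;0 0 0 0 0 0 0.65",
)

```text
t: 25.83
eef_pos: [0.5688, 0.0967, 0.0519]
tool_rot: [0.23, -0.003, 0.973, 0.002]
contact_force: [-0.4, 0.2, -0.1]
gripper_width: 0.35
```

```bash
python3 st.py
```

```text
t 25.83 p [0.5688 0.0967 0.0519] zax [ 0.448  0.005 -0.894] yax [-0.007  1.     0.002] F [-0.4  0.2 -0.1] g 0.35 q [-0.23  0.45 -0.16  2.26  1.62  0.22 -0.36]
rack TCP [ -12.  -100.9   14. ] lean from normal deg 36.6
```

>>> send_rows(
  motion="0.6 -0.3 -0.2 0 0 0 0.65;1.2 -0.2 -0.22 0 0 0 0.65;1.3 -0.1 -0.24 0 0 0 0.65;1.3 0 -0.24 0 0 0 0.65;1 0 -0.2 0 0 0 0.65",
)

```text
t: 26.25
eef_pos: [0.6249, 0.0925, 0.0439]
tool_rot: [0.231, -0.005, 0.973, 0.003]
contact_force: [0.2, -0.5, 0.9]
gripper_width: 0.351
```

```bash
python3 st.py
```

```text
t 26.25 p [0.6249 0.0925 0.0439] zax [ 0.45   0.008 -0.893] yax [-0.012  1.     0.003] F [ 0.2 -0.5  0.9] g 0.351 q [-0.2   0.52 -0.14  2.15  1.45  0.2  -0.13]
rack TCP [  44.6 -105.2   15.9] lean from normal deg 36.8
```

>>> send_rows(
  motion="0.5 -0.1 -0.3 0 0 0 0.65;0.4 0 -0.2 0 0 0 0.65;0.3 0 -0.15 0 0 0 0.65;0.2 0 -0.1 0 0 0 0.65",
)

```text
t: 26.58
eef_pos: [0.6435, 0.0911, 0.0388]
tool_rot: [0.234, -0.004, 0.972, 0.004]
contact_force: [-0.9, -0.5, -0.3]
gripper_width: 0.351
```

```bash
python3 st.py;python3 - <<'E'
from w import *
o,C,im,out=snap("u_wrist")
E
```

```text
t 26.58 p [0.6435 0.0911 0.0388] zax [ 0.455  0.009 -0.891] yax [-0.01   1.     0.005] F [-0.9 -0.5 -0.3] g 0.351 q [-0.18  0.55 -0.15  2.11  1.45  0.2  -0.11]
rack TCP [  63.8 -106.6   14.1] lean from normal deg 37.1
```

View pics/u_wrist.png

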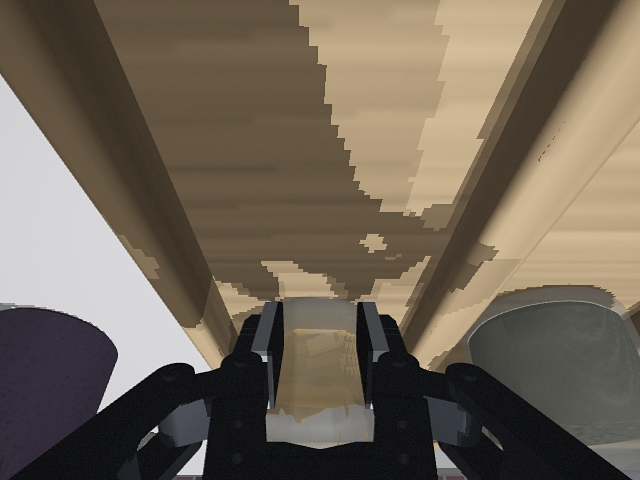

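>>> send_rows(
  motion="0.2 0 -0.05 0 0 0 0.65",
)

```text
t: 26.72
eef_pos: [0.6451, 0.0912, 0.038]
tool_rot: [0.234, -0.004, 0.972, 0.004]
contact_force: [-1.8, -0.3, 0.6]
gripper_width: 0.353
```

>>> send_rows(
  motion="0.2 0 -0.04 0 0 0 0.65",
)

```text
t: 26.8
eef_pos: [0.6468, 0.0911, 0.0375]
tool_rot: [0.233, -0.005, 0.972, 0.003]
contact_force: [-1.4, 0.0, 1.3]
gripper_width: 0.353
```

>>> send_rows(
  motion="0.2 0 -0.04 0 0 0 0.65",
)

```text
t: 26.88
eef_pos: [0.6485, 0.091, 0.037]
tool_rot: [0.233, -0.005, 0.972, 0.003]
contact_force: [-1.2, 0.0, 1.0]
gripper_width: 0.352
```

>>> send_rows(
  motion="0.2 0 -0.04 0 0 0 0.65",
)

```text
t: 26.97
eef_pos: [0.6503, 0.0909, 0.0366]
tool_rot: [0.233, -0.005, 0.972, 0.003]
contact_force: [-1.2, -0.4, 0.9]
gripper_width: 0.351
```

```bash
python3 st.py
```

```text
t 26.97 p [0.6503 0.0909 0.0366] zax [ 0.453  0.008 -0.891] yax [-0.011  1.     0.004] F [-1.2 -0.4  0.9] g 0.351 q [-0.18  0.56 -0.15  2.09  1.41  0.2  -0.07]
rack TCP [  70.9 -106.9   13.1] lean from normal deg 37.0
```

>>> send_rows(
  motion="0.2 0 -0.04 0 0 0 0.65",
)

```text
t: 27.05
eef_pos: [0.6517, 0.0909, 0.0359]
tool_rot: [0.233, -0.005, 0.973, 0.003]
contact_force: [-10.3, -1.5, 8.4]
gripper_width: 0.348
```

>>> send_rows(
  motion="0.2 0 -0.04 0 0 0 0.65",
)

```text
t: 27.13
eef_pos: [0.6521, 0.0908, 0.0351]
tool_rot: [0.232, -0.005, 0.973, 0.003]
contact_force: [-18.0, -2.6, 16.9]
gripper_width: 0.347
```

>>> send_rows(
  motion="0.2 0 -0.03 0 0 0 0.65",
)

```text
t: 27.22
eef_pos: [0.6521, 0.0907, 0.0346]
tool_rot: [0.231, -0.005, 0.973, 0.003]
contact_force: [-18.6, -1.4, 20.8]
gripper_width: 0.348
```

>>> send_rows(
  motion="0.2 0 -0.03 0 0 0 0.65",
)

```text
t: 27.3
eef_pos: [0.652, 0.0907, 0.0343]
tool_rot: [0.23, -0.005, 0.973, 0.003]
contact_force: [-17.0, -1.2, 18.0]
gripper_width: 0.353
```

```bash
python3 st.py
```

```text
t 27.3 p [0.652  0.0907 0.0343] zax [ 0.447  0.007 -0.894] yax [-0.012  1.     0.003] F [-17.   -1.2  18. ] g 0.353 q [-0.17  0.57 -0.16  2.09  1.37  0.2  -0.02]
rack TCP [  73.  -107.    11.2] lean from normal deg 36.6
```

>>> send_rows(
  motion="-0.5 0 0.1 0 0 0 0.65;-1 0 0.25 0 0 0 0.65;-2 0 0.6 0 0 0 0.65;-2 0 1 0 0 0 0.65;-2 0 1.5 0 0 0 0.65;-2 0 1.5 0 0 0 0.65;0 0 0 0 0 0 0.65",
)

```text
t: 27.88
eef_pos: [0.5531, 0.0916, 0.0847]
tool_rot: [0.229, -0.006, 0.973, 0.003]
contact_force: [-1.2, 0.0, -0.5]
gripper_width: 0.348
```

```bash
python3 st.py
python3 - <<'E'
from w import *
o,C,im,out=snap("v_top",[],"top")
a=[cv2.resize(cv2.imread(f"pics/{n}.png")[175:235,250:400],None,fx=5,fy=4.9,interpolation=cv2.INTER_CUBIC) for n in ("s_top","v_top")]
cv2.imwrite("pics/v2.png",cv2.vconcat(a))
E
```

```text
t 27.88 p [0.5531 0.0916 0.0847] zax [ 0.446  0.009 -0.895] yax [-0.013  1.     0.003] F [-1.2  0.  -0.5] g 0.348 q [-0.2   0.36 -0.19  2.28  1.32  0.22 -0.04]
rack TCP [ -33.2 -106.    43.6] lean from normal deg 36.5
```

View pics/v2.png

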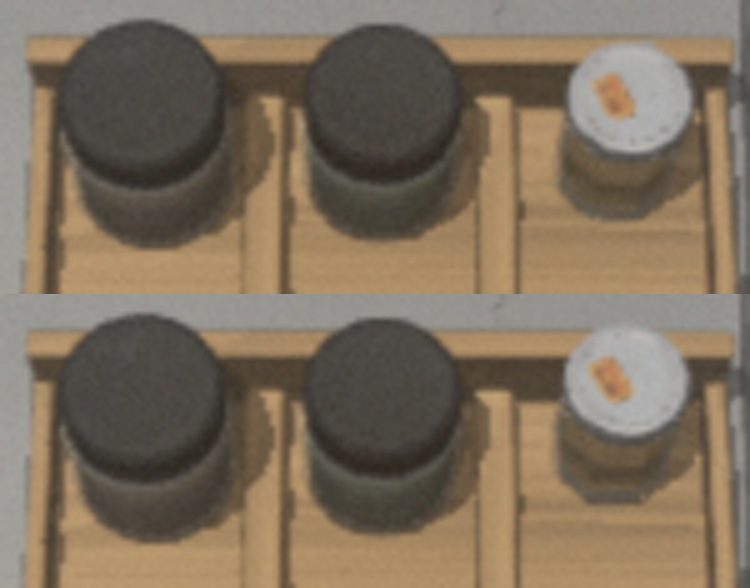

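>>> send_rows(
  motion="-0.5 0 1.5 0 0 0 0.65;-0.5 0 2 0 0 0 0.65;-0.5 0 2 0 0 0 0.65;-0.5 0 2 0 0 0 0.65;-0.5 0 2 0 0 0 0.65;0 0 1 0 0 0 0.65;0 0 0 0 0 0 0.65",
)

```text
t: 28.52
eef_pos: [0.533, 0.0932, 0.1927]
tool_rot: [0.229, -0.007, 0.973, 0.004]
contact_force: [0.7, 0.3, 0.5]
gripper_width: 0.351
```

```bash
python3 st.py
python3 - <<'E'
from w import *
o,C,im,out=snap("x_wrist")
o,C,im,out=snap("x_side",[],"side")
o,C,im,out=snap("x_top",["shaker","coaster","mug","garlic"],"top")
a=cv2.resize(cv2.imread("pics/x_side.png")[160:310,235:435],None,fx=4,fy=4,interpolation=cv2.INTER_CUBIC);cv2.imwrite("pics/x_side2.png",a)
E
```

```text
t 28.52 p [0.533  0.0932 0.1927] zax [ 0.446  0.011 -0.895] yax [-0.015  1.     0.005] F [0.7 0.3 0.5] g 0.351 q [ 0.05  0.15 -0.47  2.23  0.61  0.41  0.67]
rack TCP [ -71.8 -104.3  146.4] lean from normal deg 36.6
shaker 0.61 [448. 268.] 342 437 459 259 277
coaster 0.95 [439. 271.] 1154 422 465 248 291
mug 0.82 [450. 181.] 1473 425 467 160 210
garlic 0.91 [186. 222.] 406 176 198 213 235
```

View pics/x_wrist.png

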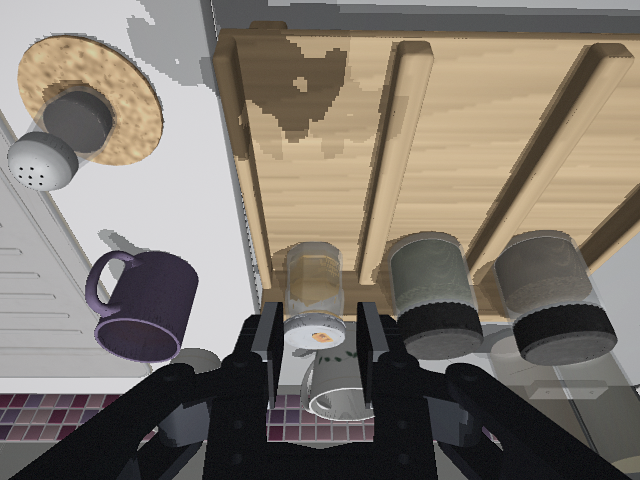

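View pics/x_side2.png

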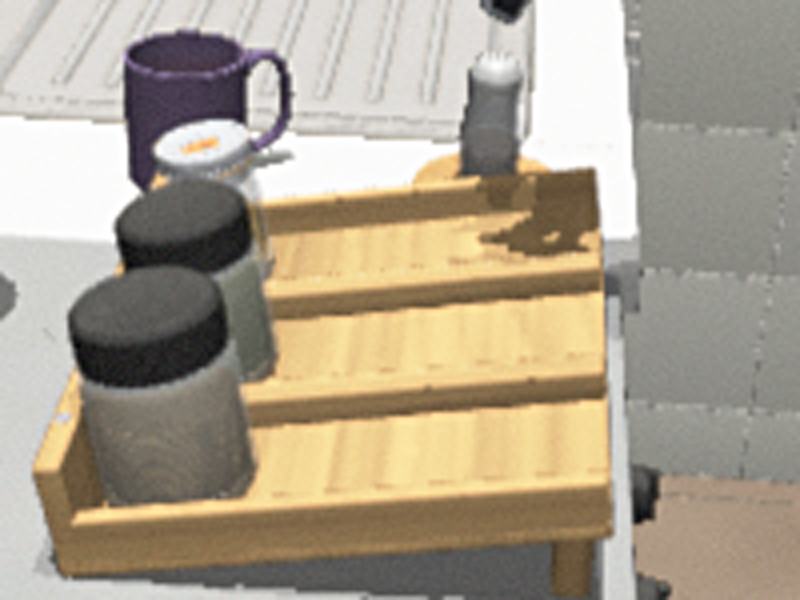

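View pics/x_top.png

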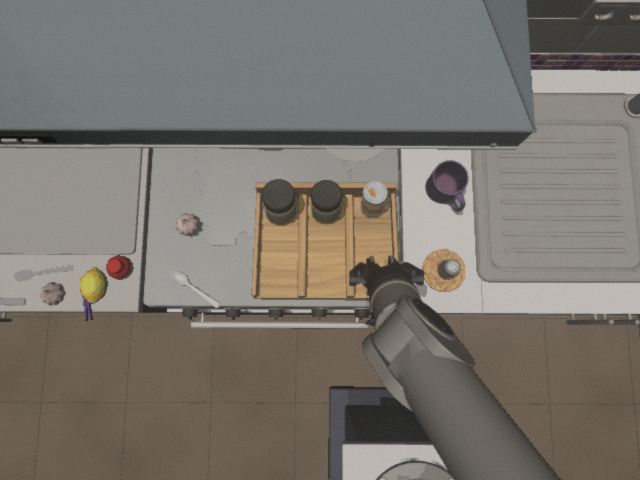

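Run:
```python
from h import *
C=cam("wrist");R=rackR(.002);o=np.array([.578,.1976,.036])
for n,uv,h in (("honey",(316,242),70.5),("short",(425,233),54),("tall",(541,232),50),("stopfoot",(284,277),126)):
    c,d=ray(uv,C);n_=R[:,2];s=(o-c)@n_/(d@n_);print(n,np.round((R.T@(c+s*d-o))*1000,1),"expect",h)
```

```text
honey [  68.2 -106.1   -0. ] expect 70.5
short [53.2 -9.3 -0. ] expect 54
tall [50.4 93.2  0. ] expect 50
stopfoot [ 131.  -139.2    0. ] expect 126
```

```bash
python3 -c "
from station import *
print(hand_in())"
```

```text
the job is handed in; nothing more can be done
None
```

I put the salt shaker on the coaster first, then slid all three jars down their lanes to the back stop, and handed the job in at about 28.7 s of the 61 s allowed.

- **Shaker:** It stands upright near the middle of the coaster. It touched down with one brief 40 N spike on the wrist sensor, under the 120 N wrist limit. That was the held shaker meeting the coaster, not the arm or gripper body pressing on something.
- **Jars:** I pushed each one low on its side with the tool leaned back.
    - **Tall and short jars:** The fingers stalled at the stop with 13–16 N.
    - **Honey jar:** The first push went wrong. The jar leaned forward onto the stop, then settled back about 5 mm short. I saw this by comparing the top pictures and pushed it again lower, and it then stalled at the stop with about 18 N.
- **Last checks:**
    - **Jars:** All three stand on the rack floor. Measured from the wrist camera, their near edges are within 0.4 mm (tall), 0.8 mm (short) and 2.3 mm (honey) of the home positions. The honey figure is the weakest. A check point on the stop's foot was 5 mm off, so the camera's own error may be larger than these gaps.
    - **Other items:** The mug, teaspoon and garlic look unmoved in the top picture, and the robot is touching nothing.
- **Disagreement:** The cameras put the rack floor about 4–11 mm lower than the stated 36 mm. The shaker's touchdown height agreed with 36 mm, so I used that for the pushes.

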